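Press a valve cartridge home with bench locking pliers

ROBOT

A 6-joint arm with a two-finger parallel gripper is mounted at the origin on the work surface. World frame = base frame: x ahead of the robot, y to its left, z up, the work surface at z = 0. Lengths are in m, angles in rad, forces in N, time in s.
With the tool pointing down it reaches from about 0.375 to 0.975 m from the base axis. Payload 3.8 kg.
Tool frame: the origin (TCP) lies midway between the tips of the shut fingers; the grasp point (between the pads) lies 19 mm behind it; z points along the fingers, y is the line along which they close (so a half turn about z gives the same grasp; the last joint's range is limited). The gripper opens to 85 mm and grips with 20 to 120 N. Pads are 22 mm wide; open, the fingers measure 114 mm over their backs; the gripper's body (76 mm by 85 mm) begins 54 mm behind the grasp point. The pads swing forward as they close: fully open they stand 13 mm farther back than shut.
Start: joints at [-1.168, 0.264, 1.604, -0, 1.274, -0.037], TCP at [0.287, -0.611, 0.198] pointing down, gripper open.
Joint ranges: [-2.63, 2.63], [-0.94, 2.18], [0.31, 2.57], [-1.31, 4.45], [0, 2.66], [-2.55, 2.55]. Speed limits (rad/s): [2.57, 2.57, 3.14, 3.14, 3.14, 3.14].

INTERFACE

Orientations are given as a rotation vector (axis times angle).
In Python, from workcell import status, read_camera, workorder, masks_of gives the robot as it stands.
- The arm moves only by the tool drive_tool, never from a script. Its argument "rows" is a list of rows, each a list of 7 numbers: the turn, a rotation vector about the tool's x, y, z in degrees, then the shift along the tool's x, y, z in m, then the opening, from 0 (shut) to 1 (fully open). In form: [[ax, ay, az, tx, ty, tz, claw], ...]. A call has 1 to 8 rows; each row shifts and turns the commanded pose from where the row before left it, along the tool's axes as they then stand; what a row does not reach is not made up. A row lasts 1/12 s, in which the tool goes at most 41.7 mm and 7.16 degrees, less where a joint would pass 70% of its speed; a pose out of reach is approached as far as the arm can. A call is refused whole if a number of a shift passes 0.0417 or a number of a turn 7.16, either way. A call with a gripper value outside its range is refused whole. The fingers move at their own pace and stop on an object; "force" is the grip in N (left out, the last holds). Time passes only in rows, so rows that do not move let the fingers close. It gives the time, the measured TCP pose, the force, the opening and the grip force at its end, in the units of the state.
- status.read_state(): the state, without advancing time (a new reading comes with each control period).
- read_camera(name): name is "scene" or "top"; returns a dict with "color" (384x512x3 uint8, red, green, blue), "intrinsics" (3x3 intrinsics, pixels), "D" ([k1, k2, p1, p2, k3] as OpenCV has them; the pictures are not rectified), "world_from_camera" (4x4, takes a point from camera to world coordinates). Camera axes: x right, y up, looking along -z (the intrinsics and any distortion apply to the point x, -y, -z); pixel columns grow to the right and rows downward; lengths in m; the calibration is good to about 2 mm. A picture is of the moment at which its call begins. There is no depth.
- workorder.finish_job(): hands the job in; it is judged then, once.
Trained networks look in a picture, given as the dict that the camera call returned (one of the last four; its "shot" number tells which), for a name from the list of things; names that differ only in an ending like _2 or _b are one class to them, and where a whole thing is asked for, a point or a joint stands for the part that bears it (a point fixed in the world has none). Each returns a list of dicts, best first, with "score" (0 to 1); they miss things now and then, are a little off and sometimes report something else, mostly with a low value. They report only what shows in the picture. A call takes as long as a camera call.
- masks_of(picture, name): "mask" (384x512 bool, what is visible of it) and "bbox" ([left, top, right, bottom] in pixels, round what is visible of it).
The state is a dict: "time": time; "q": joint angles; "joint_vel": joint speeds; "joint_torque": joint torques, N m; "tool_pos": TCP position; "tcp_rot": TCP orientation; "wrist_force": force on the tool from outside, world axes, zero at the start; "torque": the same for the moment, N m; "width": opening from 0.0 (shut) to 1.0 (fully open); "grip_force": force on a finger pad.
Only numpy, scipy, OpenCV 4.12 (cv2) and the standard library are available. Lean on these libraries where they do the work, as an engineer would, in place of code of your own. Each camera call takes 0.05 s, during which the arm holds its last target. There are 200 camera calls.

TASK

Set the loose brass valve body upright in the nest between the open jaws of the bench-mounted locking pliers, with its white cartridge facing the moving jaw, and let go of it. Squeeze the two handles together, gently, just until they snap over centre and stay locked by themselves with the cartridge pressed fully home, and take the gripper off the handles. Then free the pliers with their release lever so that they spring open, leaving the valve standing in the nest and the other things on the bench where they are.

Things in the scene. Friction and masses are not known exactly. Their poses are not given: they have to be found in the camera images.
- pliers: steel locking pliers bolted level on a grey base plate 185 x 115 x 12 mm. Origin on the bench below the head; x from handles to jaws, z up. Fixed handle and jaw on the -y side; moving handle, lever, moving jaw on +y. Limbs at heights 29 to 55 mm, head to 61 mm. Bare bench below the handles behind x = -53 mm. Bends if the fingers press on it with over 45 N in all (both handles added)
- nest (a point): middle of the nest floor between the open jaws, 20 mm above the bench, axes as the pliers. Lips 8 mm high stand 17.5 mm either side in x; the fixed jaw face is 18 mm away in -y, the open moving jaw's spring pad (18 mm disc, 22 mm above the floor) 26 to 37 mm in +y. 45 mm is clear either side in x above the lips
- fixed_grip (a point): point on the outer (-y) face of the fixed handle, 42 mm high, 85 mm behind the pliers' origin; bar 22 mm high (31 to 53 mm), ends 15 mm further back. It does not move
- handle_grip (a point): point on the outer (+y) face of the moving handle oppopoint fixed_grip, same height. Across both outer faces here: 63 mm open; dead centre lies somewhere between 49 and 44 mm and the hard stop 3 mm beyond it, as the hidden setting of the adjusting screw has it. The fixed face stays, so the middle shifts as they close. Needs roughly 10 to 16 N here
- lever_tip (a point): round end (9 mm across, 18 mm tall, centre 42 mm high) of the release lever, which sticks out about 50 mm past the end of the moving handle. With the pliers locked, push it in the pliers' +y direction from its free -y side. About 3 N moves it some 13 to 28 mm, then the handle springs open
- handle (a joint): moving handle, rad: 0 open; dead centre between 0.16 and 0.22 (adjusting screw, different each time), stop and locked rest 0.04 beyond it. A light spring opens it. Past centre it stays locked only with a part in the jaws; the squeezing force rises, then falls to nothing as it passes centre, and jumps up at the stop
- lever (a joint): release lever on the moving handle, rad: 0 at rest (sprung back), up to 0.75 pushed. Pries the handle free at about 0.25 to 0.45
- valve: brass block 30 x 30 mm, 44 mm tall, with a round stub on top to 58 mm, 0.2 to 0.3 kg. Origin at the centre of its underside, z up; the cartridge sticks out of its +y face, its x faces are plain and free to grip. Stands upright on the bench
- cart_face (a point): centre of the outer face of the white round cartridge head (20 mm across, 2 mm thick), 22 mm above the valve's underside; 23 mm from the valve's axis when out, 17 mm when home
- cartridge (a joint): how far the cartridge is pressed in, m: starts 0 to 0.001, 0.006 fully home. Slides stiffly (6 N) and stays where it is left
- tee: brass T-piece lying, 80 x 34 mm, 39 mm high, bystander
- ballvalve: brass ball valve with a flat black handle, 70 x 34 mm, 52 mm high, bystander
- gasket: black rubber ring 52 mm across, 5 mm thick, bystander
- nipple: steel pipe nipple lying, 90 mm long, 28 mm thick, bystander
- flange: square black gasket plate 70 mm, 5 mm thick, bystander
- wrench: steel open wrench lying flat, bystander

How it is judged:
By the outcome, as a careful person would: the job done as asked, in the order asked, and still so for the second after the job is handed in, with the robot touching nothing.
It also fails if it takes over 72 s, if anything falls off the work surface, if the arm or the gripper's body presses on something with over 40 N, if the wrist force passes 120 N, or if a joint passes its speed limit or range.

## Working session

There is one attempt and no reset: what is moved stays moved. The work goes in short steps, Python scripts to look and compute and a tool call to move; the robot and the scene stay as the last step left them, time stands still between calls to the robot, and variables do not carry over. Pictures are saved under pics/ and viewed, at most 10 in all, crops included, and the job is handed in when it is done.

Besides the shell and the picture viewer there is one more tool, called by a JSON object that holds its "op" and its "data", one argument or row to a line. drive_tool: Moves the arm, as the interface text tells. Its arguments: {"type":"object","properties":{"rows":{"type":"array"},"force":{"type":"number"}},"required":["rows"]}

```bash
mkdir -p pics; ls
cat > h.py <<'E'
import numpy as np,cv2
from workcell import status, read_camera, workorder, masks_of
def ray(p,uv):
    K=np.array(p["intrinsics"]);D=np.array(p["D"]);T=np.array(p["world_from_camera"])
    u=cv2.undistortPoints(np.array(uv,float).reshape(-1,1,2),K,D).reshape(-1,2)
    d=np.c_[u[:,0],-u[:,1],-np.ones(len(u))]@T[:3,:3].T
    return T[:3,3],d
def at(p,uv,z):
    o,d=ray(p,uv); return o+d*((z-o[2])/d[:,2])[:,None]
def proj(p,X):
    K=np.array(p["intrinsics"]);D=np.array(p["D"]);T=np.linalg.inv(np.array(p["world_from_camera"]))
    c=np.atleast_2d(X)@T[:3,:3].T+T[:3,3]
    c=c*[1,-1,-1]
    return cv2.projectPoints(c,np.zeros(3),np.zeros(3),K,D)[0].reshape(-1,2)
def save(p,n,crop=None,s=1):
    im=p["color"][:,:,::-1]
    if crop: l,t,r,b=crop; im=im[t:b,l:r]
    cv2.imwrite("pics/"+n+".png",cv2.resize(im,None,fx=s,fy=s,interpolation=cv2.INTER_CUBIC))
E
python3 - <<'E'
from h import *
s=status.read_state(); print(s)
P=[read_camera(n) for n in("scene","top")]
for n,p in zip("st",P):
    save(p,"a_"+n,s=1.5); print(np.round(p["world_from_camera"],3).tolist(),p["intrinsics"])
    for nm in("pliers","valve","cart_face","lever_tip","handle_grip","fixed_grip","nest","tee","ballvalve","gasket","nipple","flange","wrench"):
        try: r=masks_of(p,nm)
        except Exception as e: print(nm,e); continue
        for k in r[:2]:
            ys,xs=np.nonzero(k["mask"]); print(n,nm,round(k["score"],2),np.round(k["bbox"]),len(xs),xs.mean().round(1),ys.mean().round(1), at(p,[[xs.mean(),ys.mean()]],0.03).round(3))
E
```

```text
pics
{'time': 0.0, 'q': array([-1.16790588e+00,  2.64774118e-01,  1.60536274e+00,  4.03327924e-05,
        1.27367696e+00, -3.69006708e-02]), 'joint_vel': array([ 0.00100487, -0.00080974, -0.00058525, -0.00116683, -0.00149754,
        0.0003297 ]), 'joint_torque': array([-7.61079973e-04, -5.15117598e+01, -3.67315292e+01, -8.26876453e-05,
        1.30082868e-02, -4.55165164e-06]), 'tool_pos': array([ 0.28708264, -0.61003445,  0.19685404]), 'tcp_rot': array([-3.06380952e+00, -6.84772268e-01,  5.74962608e-04]), 'wrist_force': array([1.13175613, 0.21448969, 0.49985989]), 'torque': array([ 0.00960152,  0.02986241, -0.00592358]), 'grip_force': 0.0, 'width': 1.001071143297376}
[[-0.568, -0.69, 0.448, 1.108], [0.823, -0.483, 0.299, 0.383], [0.01, 0.539, 0.842, 1.087], [0.0, 0.0, 0.0, 1.0]] [[434.52338761   0.         256.87691457]
 [  0.         434.52338761 184.74576919]
 [  0.           0.           1.        ]]
s pliers 0.92 [214. 164. 316. 216.] 2550 252.4 188.6 [[0.563 0.004 0.03 ]]
s pliers 0.52 [148. 164. 170. 184.] 472 158.7 173.6 [[ 0.678 -0.25   0.03 ]]
s valve 0.75 [171. 101. 183.
[... 1649 characters left out ...]
 0.382 0.03 ]]
t fixed_grip 0.94 [182. 161. 308. 222.] 3594 262.8 191.8 [[ 0.551 -0.003  0.03 ]]
t fixed_grip 0.22 [348. 137. 383. 171.] 684 364.5 152.2 [[ 0.658 -0.263  0.03 ]]
t nest 0.8 [183. 164. 310. 224.] 3425 264.3 191.8 [[ 0.551 -0.006  0.03 ]]
t nest 0.27 [226. 119. 257. 145.] 407 241.6 134.6 [[0.701 0.054 0.03 ]]
t tee 0.64 [284. 128. 318. 145.] 375 298.9 135.4 [[ 0.701 -0.095  0.03 ]]
t gasket 0.64 [323. 257. 336. 280.] 208 328.0 266.7 [[ 0.366 -0.164  0.03 ]]
t nipple 0.65 [100. 182. 117. 216.] 298 109.3 197.2 [[0.532 0.384 0.03 ]]
t flange 0.88 [344. 138. 382. 172.] 683 364.6 152.5 [[ 0.657 -0.263  0.03 ]]
t wrench 0.67 [ 77. 223. 141. 273.] 574 108.9 246.4 [[0.408 0.376 0.03 ]]
```

Run:
```python
from h import *
p=read_camera("top")
a=cv2.resize(p["color"][155:230,175:315,::-1],None,fx=5.6,fy=5.6,interpolation=cv2.INTER_CUBIC)
b=cv2.resize(p["color"][215:248,390:430,::-1],None,fx=4,fy=4,interpolation=cv2.INTER_CUBIC)
c=np.zeros((600,784,3),np.uint8); c[:420]=a[:420,:784]; c[425:557,:160]=b
q=read_camera("scene"); d=cv2.resize(q["color"][95:130,160:195,::-1],None,fx=5,fy=5,interpolation=cv2.INTER_CUBIC); c[422:597,180:355]=d
d=cv2.resize(q["color"][160:220,205:325,::-1],None,fx=2.9,fy=2.9,interpolation=cv2.INTER_CUBIC); c[422:596,380:728]=d
cv2.imwrite("pics/b.png",c)
```

```text
(no output)
```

View pics/b.png

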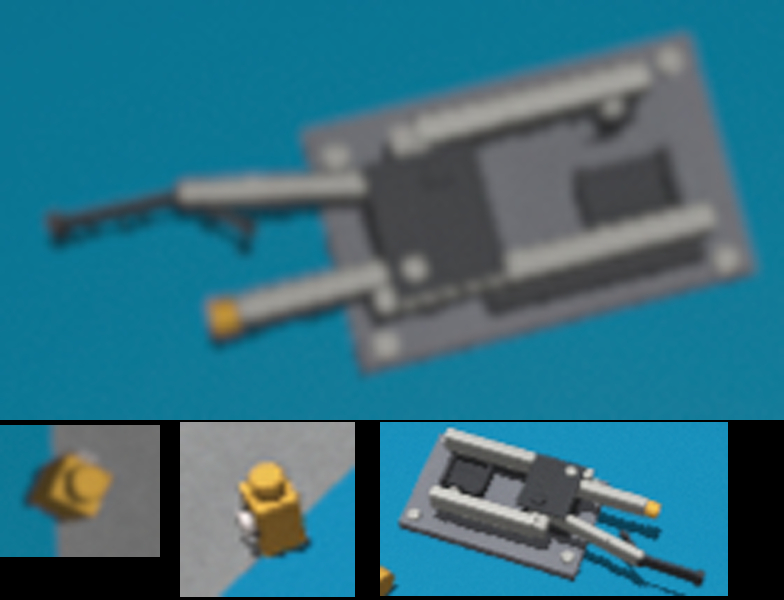

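View pics/a_t.png

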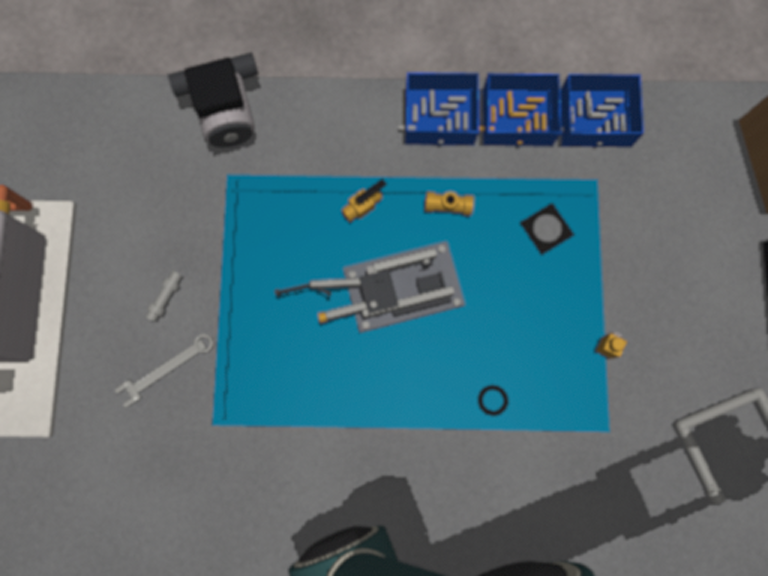

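```bash
cat > fit.py <<'E'
from h import *
from scipy.optimize import minimize
def hullmask(p,pts,roi,S=8):
    l,t,r,b=roi; uv=(proj(p,pts)-[l,t]+0.5)*S-0.5
    m=np.zeros(((b-t)*S,(r-l)*S),np.uint8)
    cv2.fillConvexPoly(m,cv2.convexHull(np.round(uv*16).astype(np.int32)),255,shift=4)
    return m
def down(m,S=8): return cv2.resize(m,None,fx=1/S,fy=1/S,interpolation=cv2.INTER_AREA)/255.
def R(a): return np.array([[np.cos(a),-np.sin(a)],[np.sin(a),np.cos(a)]])
def place(pts,v):
    q=np.array(pts,float).copy(); q[:,:2]=q[:,:2]@R(v[2]).T+v[:2]; return q
def box(x0,x1,y0,y1,z0,z1): return [[x,y,z] for x in(x0,x1) for y in(y0,y1) for z in(z0,z1)]
E
python3 - <<'E'
from fit import *
P={n:read_camera(n) for n in("top","scene")}
# valve
blk=box(-.015,.015,-.015,.015,0,.044)
a=np.linspace(0,6.28,24)
for rs in (.009,.011):
  stub=[[rs*np.cos(t),rs*np.sin(t),z] for t in a for z in(.044,.058)]
  cart=[[.01*np.cos(t),y,.022+.01*np.sin(t)] for t in a for y in(.0225,.0205)]
  obs={}
  for n,roi in(("top",(385,205,435,255)),("scene",(155,90,205,140))):
    l,t,r,b=roi; im=P[n]["color"][t:b,l:r].astype(float)
    o=np.clip(((im[...,0]-im[...,2])/(im.sum(2)/3+20)-0.15)/0.5,0,1)
    obs[n]=(roi,o)
  def cost(v,names=("top","scene")):
    c=0
    for n in names:
        roi,o=obs[n]; q=np.maximum(hullmask(P[n],place(blk,v),roi),hullmask(P[n],place(stub,v),roi))
        q[hullmask(P[n],place(cart,v),roi)>0]*=0
        m=down(q)
        c+=((m-o)**2).sum()
    return c
  for nm in(("top","scene"),("top",),("scene",)):
    best=min((minimize(cost,[.46,-.36,y],args=(nm,),method="Nelder-Mead",options=dict(initial_simplex=[[.46,-.36,y],[.466,-.36,y],[.46,-.354,y],[.46,-.36,y+.25]],xatol=1e-5)) for y in np.arange(-3.1,3.1,.52)),key=lambda r:r.fun)
    print(rs,nm,best.x.round(4),best.fun)
# rectified pliers picture
p=P["top"]
o=at(p,np.array([[303,130],[690,35],[757,268],[365,372]])/5.6+[175,155]-.4,.012); print(o.round(4))
c=o.mean(0); d=(o[1]+o[2]-o[0]-o[3]); yaw=np.arctan2(d[1],d[0]); print(c,yaw, np.linalg.norm(d)/2)
# edge refine: fit plate
im=p["color"].astype(float); sat=(im[...,2]-im[...,0])/(im.max(2)+1)
roi=(200,140,330,240); l,t,r,b=roi
S=np.clip((0.6-sat[t:b,l:r])/0.4,0,1)
plate=box(-.0925,.0925,-.0575,.0575,0,.012)
def pc(v):
    m=down(hullmask(p,place(plate,v),roi))
    ign=down(hullmask(p,place(box(-.2,-.085,-.05,.04,.012,.06),v),roi))
    return (((m-S)**2)*(ign<.01)).sum()
r_=minimize(pc,[c[0],c[1],yaw],method="Nelder-Mead",options=dict(initial_simplex=[[c[0],c[1],yaw],[c[0]+.005,c[1],yaw],[c[0],c[1]+.005,yaw],[c[0],c[1],yaw+.05]],xatol=1e-5)); print(r_.x,r_.fun)
np.save("plate.npy",r_.x)
v=np.array([*r_.x]); v[:2]+=R(v[2])@[-.0395,0]; print("origin guess",v)
out=[]
for z in(.02,.055):
    X,Y=np.meshgrid(np.arange(-.17,.15,.001),np.arange(.08,-.08,-.001))
    g=place(np.c_[X.ravel(),Y.ravel(),np.full(X.size,z)],v); uv=proj(p,g).astype(np.float32).reshape(*X.shape,2)
    w=cv2.remap(p["color"],uv[...,0],uv[...,1],cv2.INTER_CUBIC)[:,:,::-1]
    w=cv2.resize(w,None,fx=2.4,fy=1.8*1,interpolation=cv2.INTER_CUBIC) if 0 else cv2.resize(w,None,fx=1.85,fy=1.85)
    for k in range(-16,15,2): cv2.line(w,(int((k*.01+.17)*1850),0),(int((k*.01+.17)*1850),6 if k else 20),(0,0,255),1)
    for k in range(-8,8,2): cv2.line(w,(0,int((.08-k*.01)*1850)),(6 if k else 20,int((.08-k*.01)*1850)),(0,0,255),1)
    out.append(w)
cv2.imwrite("pics/c.png",np.vstack(out))
E
```

```text
0.009 ('top', 'scene') [ 0.4581 -0.3642  0.9588] 42.05592165883712
0.009 ('top',) [ 0.4609 -0.3664 -2.1707] 21.861959577122263
0.009 ('scene',) [ 0.4566 -0.3635 -2.2153] 11.457637844718173
0.011 ('top', 'scene') [ 0.458  -0.3639  0.9321] 43.70104360721773
0.011 ('top',) [ 0.4607 -0.3663 -2.1756] 21.739289444009433
0.011 ('scene',) [ 0.4571 -0.3628 -2.2085] 13.684631259239438
[[ 0.59    0.0853  0.012 ]
 [ 0.6376 -0.0934  0.012 ]
 [ 0.5283 -0.1234  0.012 ]
 [ 0.4781  0.0546  0.012 ]]
[ 0.55851534 -0.01923101  0.012     ] -1.303059764318872 0.1849758700871328
[ 0.55880604 -0.01817238 -1.30125019] 162.82316161259862
origin guess [ 0.54828742  0.01990135 -1.30125019]
```

View pics/c.png

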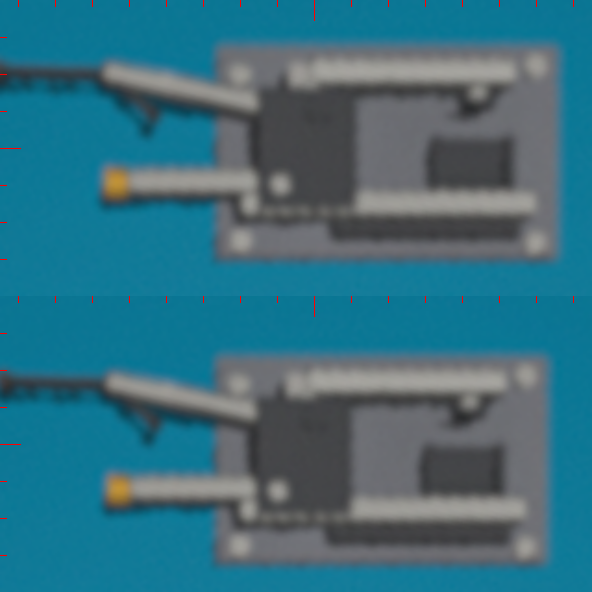

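Run:
```python
from fit import *
v=np.array([.54829,.0199,-1.30125]); s=2.7
rows=[]
P=[read_camera(n) for n in("top","scene")]
for z in(.02,.055):
  w_=[]
  for p in P:
    X,Y=np.meshgrid(np.arange(.0,.14,.001/s),np.arange(.055,-.052,-.001/s))
    g=place(np.c_[X.ravel(),Y.ravel(),np.full(X.size,z)],v); uv=proj(p,g).astype(np.float32).reshape(*X.shape,2)
    w=cv2.remap(p["color"],uv[...,0],uv[...,1],cv2.INTER_CUBIC)[:,:,::-1].copy()
    w=np.clip(w.astype(float)*1.3,0,255).astype(np.uint8)
    for k in range(0,14): cv2.line(w,(int(k*10*s),0),(int(k*10*s),12 if k%5==0 else 5),(0,0,255),1)
    for k in range(-5,6): cv2.line(w,(0,int((55-k*10)*s)),(12 if k%5==0 else 5,int((55-k*10)*s)),(0,0,255),1)
    w_.append(w)
  rows.append(np.hstack(w_))
im=np.vstack(rows); print(im.shape); cv2.imwrite("pics/d.png",im)
# profiles in z=53/55 planes
def prof(p,x0,x1,z,ys):
    xs=np.arange(x0,x1,.001); X,Y=np.meshgrid(xs,ys)
    g=place(np.c_[X.ravel(),Y.ravel(),np.full(X.size,z)],v); uv=proj(p,g).astype(np.float32).reshape(*X.shape,2)
    return cv2.remap(p["color"],uv[...,0],uv[...,1],cv2.INTER_LINEAR).astype(float).mean(1)
ys=np.arange(-.05,.06,.001)
for n,p in zip("ts",P):
  for x0,x1,z in((-.095,-.05,.053),(.04,.1,.055)):
    q=prof(p,x0,x1,z,ys)[:,0]; print(n,x0,z," ".join(f"{y*1000:.0f}:{a:.0f}" for y,a in zip(ys,q)))
for nm,uv in(("leverTip",np.array([[55,228]])/5.6+[175,155]-.4),):
    w=at(P[0],uv,.045)[0]; print(nm,R(v[2]).T@(w[:2]-v[:2]))
```

```text
(578, 758, 3)
t -0.095 0.053 -50:25 -49:25 -48:25 -47:25 -46:25 -45:25 -44:24 -43:24 -42:24 -41:23 -40:23 -39:23 -38:22 -37:22 -36:22 -35:26 -34:32 -33:41 -32:52 -31:67 -30:83 -29:99 -28:116 -27:130 -26:141 -25:149 -24:154 -23:155 -22:154 -21:151 -20:144 -19:135 -18:123 -17:108 -16:92 -15:75 -14:59 -13:45 -12:33 -11:26 -10:22 -9:21 -8:21 -7:21 -6:22 -5:22 -4:22 -3:22 -2:22 -1:22 0:22 1:22 2:22 3:22 4:23 5:23 6:24 7:25 8:25 9:26 10:26 11:26 12:27 13:29 14:32 15:37 16:43 17:51 18:61 19:71 20:82 21:93 22:105 23:116 24:125 25:132 26:137 27:138 28:137 29:132 30:125 31:116 32:105 33:93 34:81 35:68 36:56 37:46 38:37 39:30 40:25 41:22 42:20 43:20 44:19 45:19 46:19 47:18 48:17 49:16 50:15 51:14 52:13 53:12 54:12 55:11 56:11 57:11 58:11 59:11
t 0.04 0.055 -50:64 -49:65 -48:66 -47:67 -46:67 -45:68 -44:73 -43:80 -42:92 -41:106 -40:121 -39:134 -38:145 -37:152 -36:157 -35:158 -34:158 -33:156 -32:152 -31:145 -30:136 -29:125 -28:113 -27:101 -26:91 -25:84 -24:79 -23:76 -22:76 -21:76 -20:76 -19:77 -18:77 -17:77 -16:77 -15:77 -14:77 -13:77 -12:77 -11:77 -10:78 -9:78 -8:78 -7:78 -6:78 -5:79 -4:81 -3:84 
[... 1196 characters left out ...]
42:47 -41:72 -40:107 -39:139 -38:166 -37:181 -36:191 -35:197 -34:201 -33:202 -32:201 -31:193 -30:179 -29:161 -28:141 -27:124 -26:109 -25:98 -24:91 -23:88 -22:86 -21:86 -20:86 -19:85 -18:85 -17:84 -16:80 -15:74 -14:66 -13:58 -12:52 -11:47 -10:44 -9:43 -8:45 -7:49 -6:55 -5:60 -4:65 -3:69 -2:73 -1:75 0:76 1:77 2:77 3:77 4:77 5:78 6:78 7:79 8:79 9:79 10:79 11:79 12:79 13:79 14:79 15:79 16:79 17:78 18:78 19:77 20:76 21:74 22:72 23:72 24:73 25:76 26:80 27:89 28:106 29:132 30:159 31:181 32:196 33:203 34:207 35:209 36:209 37:208 38:201 39:188 40:169 41:149 42:130 43:114 44:103 45:96 46:92 47:91 48:91 49:91 50:92 51:92 52:92 53:89 54:86 55:83 56:81 57:79 58:79 59:78
leverTip [-0.16994644  0.03470252]
```

View pics/d.png

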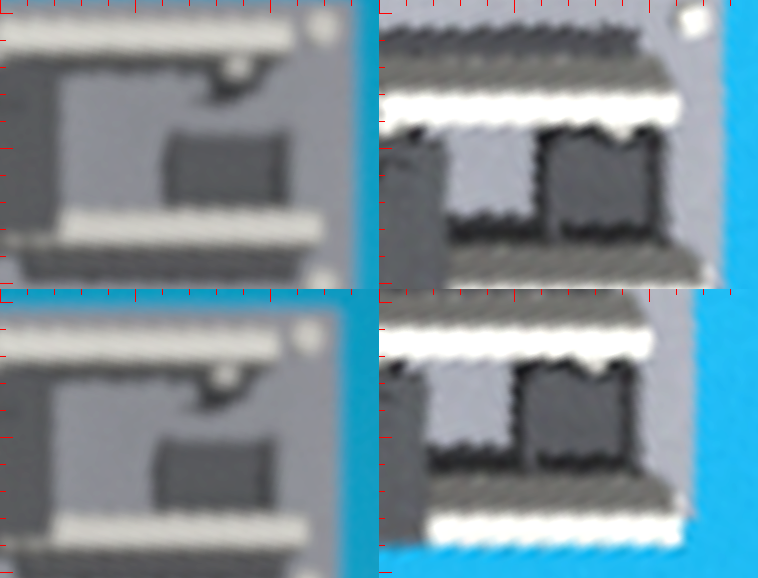

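{"op": "drive_tool", "data": {
  "rows": [
    [0, 0, 6.9, 0, 0, 0, 1],
    [0, 0, 6.9, 0, 0, 0, 1],
    [0, 0, 6.9, 0, 0, 0, 1],
    [0, 0, 6.9, 0, 0, 0, 1],
    [0, 0, 6.9, 0, 0, 0, 1],
    [0, 0, 6.9, 0, 0, 0, 1],
    [0, 0, 6.9, 0, 0, 0, 1],
    [0, 0, 6.9, 0, 0, 0, 1]
  ]
}}

```text
time: 2.37
tool_pos: [0.2874, -0.6107, 0.1982]
tcp_rot: [-3.032, 0.822, 0.0]
wrist_force: [0.2, 0.5, 0.4]
width: 0.998
grip_force: 0.0
```

{"op": "drive_tool", "data": {
  "rows": [
    [0, 0, 4.9, 0, -0.03, 0, 1],
    [0, 0, 0, 0, -0.04, 0, 1],
    [0, 0, 0, 0, -0.04, 0, 1],
    [0, 0, 0, 0, -0.04, 0, 1],
    [0, 0, 0, 0, -0.04, 0, 1],
    [0, 0, 0, 0, -0.04, 0, 1],
    [0, 0, 0, 0, -0.04, 0, 1],
    [0, 0, 0, 0, -0.03, 0, 1]
  ]
}}

```text
time: 3.03
tool_pos: [0.4583, -0.3607, 0.1985]
tcp_rot: [-2.997, 0.941, -0.001]
wrist_force: [0.6, -0.8, -1.3]
width: 1.0
grip_force: 0.0
```

```bash
cat >> fit.py <<'E'
from scipy.spatial.transform import Rotation as Ro
def rel(target,psi_y):
    s=status.read_state(); M=Ro.from_rotvec(s["tcp_rot"]).as_matrix()
    yd=np.array([np.cos(psi_y),np.sin(psi_y),0]); z=np.array([0,0,-1.]); T=np.c_[np.cross(yd,z),yd,z]
    print("t",round(s["time"],2),"pos",s["tool_pos"].round(4),"psi_y",round(np.arctan2(M[1,1],M[0,1]),4),"F",s["wrist_force"].round(1),"w",round(s["width"],3),"q",s["q"].round(2))
    print("turn deg",np.degrees(Ro.from_matrix(M.T@T).as_rotvec()).round(2),"shift now-axes",(M.T@(np.array(target)-s["tool_pos"])).round(4),"after-turn axes",(T.T@(np.array(target)-s["tool_pos"])).round(4))
E
python3 - <<'E'
from fit import *
rel([.459,-.365,.012],-2.18)
p=read_camera("scene"); save(p,"e",(120,40,260,150),5)
E
```

```text
t 3.03 pos [ 0.4583 -0.3607  0.1985] psi_y -2.179 F [ 0.6 -0.8 -1.3] w 1.0 q [-0.71  0.09  1.81  0.    1.24  1.47]
turn deg [-0.05 -0.03  0.06] shift now-axes [0.003  0.0033 0.1865] after-turn axes [0.0031 0.0031 0.1865]
```

View pics/e.png

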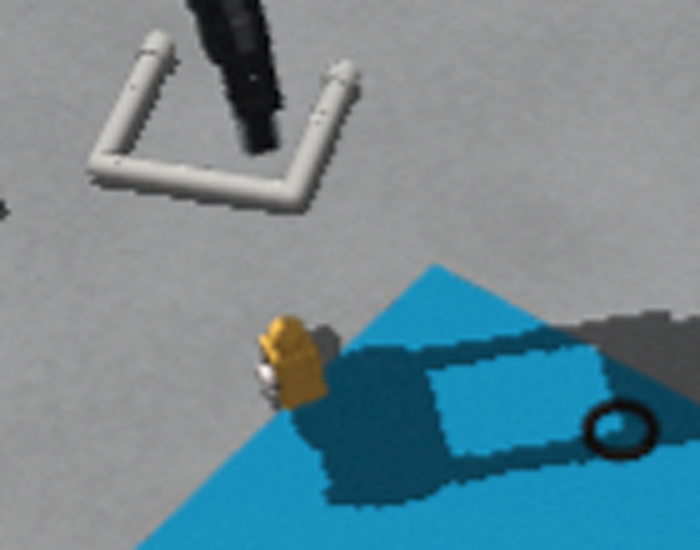

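{"op": "drive_tool", "data": {
  "rows": [
    [0, 0, 0, 0.003, 0.003, 0.03, 1],
    [0, 0, 0, 0, 0, 0.04, 1],
    [0, 0, 0, 0, 0, 0.03, 1],
    [0, 0, 0, 0, 0, 0.03, 1],
    [0, 0, 0, 0, 0, 0.025, 1],
    [0, 0, 0, 0, 0, 0.015, 1],
    [0, 0, 0, 0, 0, 0.01, 1],
    [0, 0, 0, 0, 0, 0.006, 1]
  ]
}}

```text
time: 3.75
tool_pos: [0.4568, -0.3671, 0.0106]
tcp_rot: [-2.996, 0.942, 0.003]
wrist_force: [0.5, -0.3, 0.3]
width: 1.002
grip_force: 0.0
```

{"op": "drive_tool", "data": {
  "force": 30,
  "rows": [
    [0, 0, 0, 0, 0, 0, 0.6],
    [0, 0, 0, 0, 0, 0, 0.5],
    [0, 0, 0, 0, 0, 0, 0.42],
    [0, 0, 0, 0, 0, 0, 0.36],
    [0, 0, 0, 0, 0, 0, 0.3],
    [0, 0, 0, 0, 0, 0, 0.2],
    [0, 0, 0, 0, 0, 0, 0.2],
    [0, 0, 0, 0, 0, 0, 0.2]
  ]
}}

```text
time: 4.42
tool_pos: [0.4577, -0.3676, 0.0125]
tcp_rot: [2.997, -0.942, 0.001]
wrist_force: [1.1, 0.2, 0.2]
width: 0.198
grip_force: 0.0
```

Run:
```python
from fit import *
rel([.459,-.365,.012],-2.18)
p=read_camera("scene"); q=read_camera("top")
a=cv2.resize(p["color"][80:150,130:220,::-1],None,fx=4.3,fy=4.3,interpolation=cv2.INTER_CUBIC);b=cv2.resize(q["color"][195:265,360:450,::-1],None,fx=4.3,fy=4.3,interpolation=cv2.INTER_CUBIC)
cv2.imwrite("pics/f.png",np.hstack([a,b]))
```

```text
t 4.42 pos [ 0.4577 -0.3676  0.0125] psi_y -2.18 F [1.1 0.2 0.2] w 0.198 q [-0.72  0.28  1.96  0.    0.91  1.46]
turn deg [-0.   -0.03  0.  ] shift now-axes [-0.0004 -0.0029  0.0005] after-turn axes [-0.0004 -0.0029  0.0005]
```

View pics/f.png

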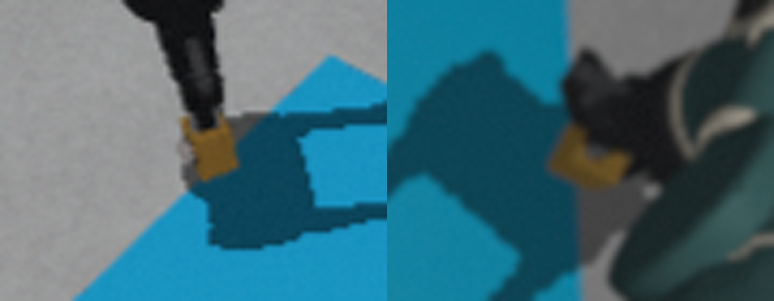

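Run:
```python
from fit import *
p=read_camera("scene"); q=read_camera("top")
v=[.459,-.365,-2.18]
y=np.array([np.cos(-2.18),np.sin(-2.18),0])
t=np.array([.4577,-.3676,0])
for n,c in(("s",p),("t",q)):
    for z in(.0125,.03,.05,.07): print(n,z,proj(c,[t+[0,0,z]+y*.0,t+[0,0,z]+y*.02,t+[0,0,z]-y*.02]).round(1).tolist())
    print("valve base/top",proj(c,[[v[0],v[1],0],[v[0],v[1],.044],[v[0],v[1],.058]]).round(1).tolist())
    for r in masks_of(c,"valve")[:2]: print(r["score"],r["bbox"],r["mask"].sum())
save(p,"g",(150,80,210,140),9); im=cv2.imread("pics/g.png")
```

```text
s 0.0125 [[177.5, 113.8], [175.9, 109.5], [179.1, 118.2]]
s 0.03 [[176.7, 110.1], [175.1, 105.8], [178.3, 114.5]]
s 0.05 [[175.8, 105.9], [174.2, 101.5], [177.4, 110.3]]
s 0.07 [[174.9, 101.5], [173.2, 97.1], [176.5, 105.9]]
valve base/top [[178.4, 117.0], [176.4, 107.8], [175.8, 104.7]]
0.53 [171.7, 105.7, 183.9, 121.7] 140
0.45 [237.0, 119.9, 254.4, 133.4] 101
t 0.0125 [[407.4, 231.5], [414.3, 236.1], [400.6, 226.8]]
t 0.03 [[409.8, 230.7], [416.7, 235.5], [402.8, 226.0]]
t 0.05 [[412.5, 229.9], [419.6, 234.7], [405.5, 225.1]]
t 0.07 [[415.3, 229.0], [422.5, 233.9], [408.2, 224.1]]
valve base/top [[404.7, 231.5], [410.6, 229.6], [412.5, 229.0]]
0.66 [397.3, 224.3, 413.3, 238.5] 138
```

View pics/g.png

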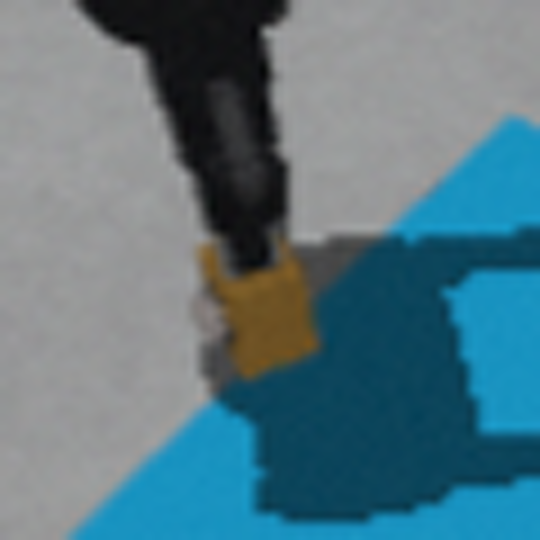

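Run:
```python
from fit import *
p=read_camera("scene")
y=np.array([np.cos(-2.18),np.sin(-2.18),0])
t=np.array([.4583,-.3607,0])
for z in(.1985,.21,.22,.23,.24): print(z,proj(p,[t+[0,0,z]-y*.0425,t+[0,0,z]-y*.05,t+[0,0,z]+y*.0425]).round(1).tolist())
t=np.array([.4577,-.3676,0])
for z in(.0125,.02,.03,.04,.05): print(z,proj(p,[t+[0,0,z]-y*.0085,t+[0,0,z]-y*.015,t+[0,0,z]-y*.02]).round(1).tolist())
```

```text
0.1985 [[173.7, 81.4], [174.3, 83.2], [166.3, 62.0]]
0.21 [[173.0, 78.4], [173.7, 80.2], [165.6, 59.0]]
0.22 [[172.5, 75.8], [173.2, 77.5], [165.1, 56.3]]
0.23 [[171.9, 73.1], [172.6, 74.9], [164.5, 53.5]]
0.24 [[171.4, 70.3], [172.1, 72.1], [163.9, 50.8]]
0.0125 [[178.2, 115.7], [178.7, 117.1], [179.1, 118.2]]
0.02 [[177.8, 114.1], [178.4, 115.5], [178.8, 116.6]]
0.03 [[177.4, 112.0], [177.9, 113.4], [178.3, 114.5]]
0.04 [[176.9, 109.9], [177.5, 111.3], [177.9, 112.4]]
0.05 [[176.5, 107.7], [177.0, 109.2], [177.4, 110.3]]
```

{"op": "drive_tool", "data": {
  "rows": [
    [0, 0, 0, 0, 0, 0, 0.16],
    [0, 0, 0, 0, 0, 0, 0.16],
    [0, 0, 0, 0, 0, 0, 0.16]
  ]
}}

```text
time: 5.02
tool_pos: [0.4576, -0.3675, 0.0121]
tcp_rot: [-2.997, 0.942, 0.0]
wrist_force: [-0.4, 0.4, -0.1]
width: 0.163
grip_force: 0.0
```

{"op": "drive_tool", "data": {
  "rows": [
    [0, 0, 0, 0, -0.003, 0, 0.5],
    [0, 0, 0, 0, 0, 0, 0.8],
    [0, 0, 0, 0, 0, 0, 0.8],
    [0, 0, 0, 0, 0, 0, 0.8],
    [0, 0, 0, 0, 0, 0.008, 0.8],
    [0, 0, 0, 0, 0, 0.008, 0.8],
    [0, 0, 0, 0, 0, 0.006, 0.8],
    [0, 0, 0, 0, 0, 0, 0.8]
  ]
}}

```text
time: 5.68
tool_pos: [0.4577, -0.3637, -0.0122]
tcp_rot: [-2.995, 0.942, 0.006]
wrist_force: [-0.5, -0.2, -1.1]
width: 0.803
grip_force: 0.0
```

Run:
```python
from fit import *
rel([.459,-.365,.012],-2.18)
p=read_camera("scene"); q=read_camera("top")
a=cv2.resize(p["color"][60:150,130:220,::-1],None,fx=4.3,fy=4.3,interpolation=cv2.INTER_CUBIC);b=cv2.resize(q["color"][175:265,360:450,::-1],None,fx=4.3,fy=4.3,interpolation=cv2.INTER_CUBIC)
cv2.imwrite("pics/i.png",np.hstack([a,b]))
```

```text
t 5.68 pos [ 0.4577 -0.3637 -0.0122] psi_y -2.18 F [-0.5 -0.2 -1.1] w 0.803 q [-0.71  0.31  1.97  0.    0.86  1.47]
turn deg [-0.02  0.23 -0.  ] shift now-axes [ 0.0017  0.0003 -0.0243] after-turn axes [ 0.0018  0.0003 -0.0242]
```

View pics/i.png

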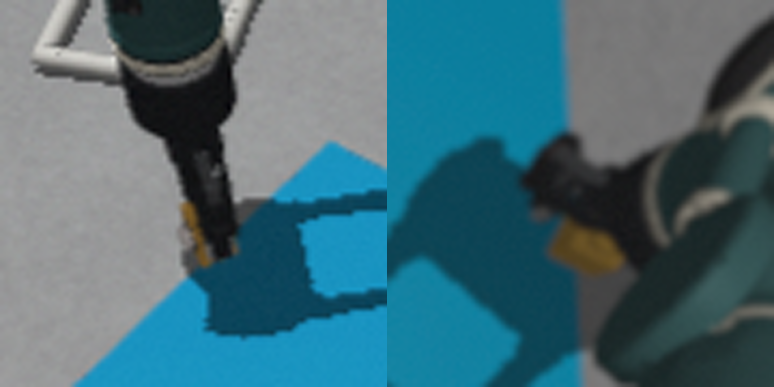

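Run:
```python
from fit import *
p=read_camera("scene"); q=read_camera("top")
for z in(.01,.02,.03,.04):
    print(z,at(p,[[182,120]],z).round(4), at(q,[[395.6,224.5]],z).round(4),at(q,[[398,223]],z).round(4))
y=np.array([np.cos(-2.18),np.sin(-2.18),0]);t=np.array([.4577,-.3637,0]);print("exp near pad face",t-y*.034,"back",t-y*.046)
big=[cv2.resize(c["color"][b:b+50,a:a+50,::-1],None,fx=8,fy=8,interpolation=cv2.INTER_NEAREST) for c,a,b in((p,155,80),(q,380,200))]
cv2.imwrite("pics/j.png",np.hstack(big))
```

```text
0.01 [[ 0.4682 -0.3402  0.01  ]] [[ 0.4752 -0.3397  0.01  ]] [[ 0.4791 -0.3459  0.01  ]]
0.02 [[ 0.4741 -0.3335  0.02  ]] [[ 0.474  -0.3366  0.02  ]] [[ 0.4778 -0.3427  0.02  ]]
0.03 [[ 0.4801 -0.3268  0.03  ]] [[ 0.4727 -0.3335  0.03  ]] [[ 0.4765 -0.3396  0.03  ]]
0.04 [[ 0.486  -0.3201  0.04  ]] [[ 0.4715 -0.3304  0.04  ]] [[ 0.4753 -0.3365  0.04  ]]
exp near pad face [ 0.4771553  -0.33581647  0.        ] back [ 0.48402187 -0.32597522  0.        ]
```

View pics/j.png

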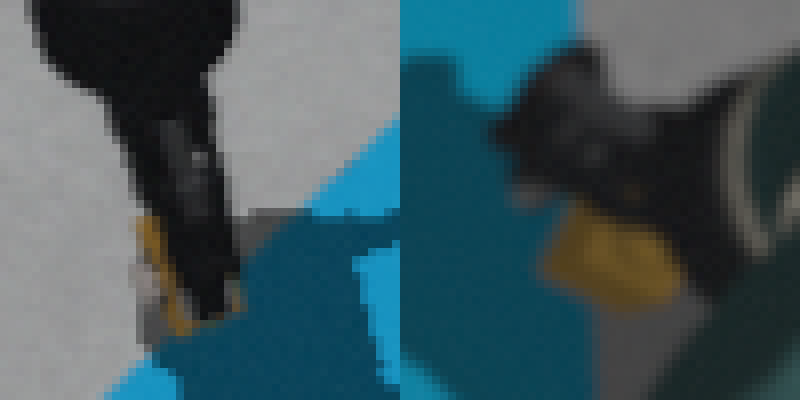

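{"op": "drive_tool", "data": {
  "rows": [
    [0, 0, 0, 0, 0, 0.003, 0.8],
    [0, 0, 0, 0, 0, 0.002, 0.7],
    [0, 0, 0, 0, 0, 0, 0.55],
    [0, 0, 0, 0, 0, 0, 0.45]
  ]
}}

```text
time: 6.22
tool_pos: [0.4593, -0.3649, -0.0149]
tcp_rot: [-2.997, 0.942, 0.0]
wrist_force: [0.5, 0.3, 0.1]
width: 0.454
grip_force: 0.8
```

{"op": "drive_tool", "data": {
  "rows": [
    [0, 0, 0, 0, 0, 0, 0.38],
    [0, 0, 0, 0, 0, 0, 0.32],
    [0, 0, 0, 0, 0, 0, 0.26],
    [0, 0, 0, 0, 0, 0, 0.22],
    [0, 0, 0, 0, 0, 0, 0.22]
  ]
}}

```text
time: 6.63
tool_pos: [0.4598, -0.3653, -0.0144]
tcp_rot: [2.997, -0.942, 0.002]
wrist_force: [1.8, 1.4, 2.6]
width: 0.356
grip_force: 28.9
```

{"op": "drive_tool", "data": {
  "rows": [
    [0, 0, 0, 0, 0, -0.01, 0.22],
    [0, 0, 0, 0, 0, -0.02, 0.22],
    [0, 0, 0, 0, 0, -0.03, 0.22],
    [0, 0, 0, 0, 0, -0.03, 0.22],
    [0, 0, -5, 0, 0, -0.03, 0.22],
    [0, 0, -6.5, 0, 0, 0, 0.22],
    [0, 0, -6.5, 0, 0, 0, 0.22],
    [0, 0, -6.5, 0, 0, 0, 0.22]
  ]
}}

```text
time: 7.3
tool_pos: [0.4588, -0.3652, 0.1061]
tcp_rot: [3.129, -0.276, -0.0]
wrist_force: [-0.2, -0.1, -2.9]
width: 0.357
grip_force: 28.9
```

{"op": "drive_tool", "data": {
  "rows": [
    [0, 0, -6.5, 0, 0, 0, 0.22],
    [0, 0, -6.5, 0, 0, 0, 0.22],
    [0, 0, -6.5, 0, 0, 0, 0.22],
    [0, 0, -6.4, 0, 0, 0, 0.22],
    [0, 0, 0, 0, 0, 0, 0.22]
  ]
}}

```text
time: 7.72
tool_pos: [0.4583, -0.3646, 0.1047]
tcp_rot: [-3.111, -0.428, 0.003]
wrist_force: [-0.9, -0.6, -3.0]
width: 0.358
grip_force: 28.9
```

Run:
```python
from fit import *
rel([.5604,-.0629,.06],-1.3013)
```

```text
t 7.72 pos [ 0.4583 -0.3646  0.1047] psi_y -1.2976 F [-0.9 -0.6 -3. ] w 0.358 q [-0.71  0.17  1.89 -0.    1.08  0.58]
turn deg [-0.08  0.09  0.21] shift now-axes [ 0.1798 -0.2629  0.0448] after-turn axes [ 0.1788 -0.2636  0.0447]
```

{"op": "drive_tool", "data": {
  "rows": [
    [0, 0, 0.2, 0.02, -0.028, 0, 0.22],
    [0, 0, 0, 0.025, -0.037, 0, 0.22],
    [0, 0, 0, 0.025, -0.037, 0, 0.22],
    [0, 0, 0, 0.025, -0.037, 0, 0.22],
    [0, 0, 0, 0.025, -0.037, 0, 0.22],
    [0, 0, 0, 0.025, -0.037, 0, 0.22],
    [0, 0, 0, 0.02, -0.03, 0, 0.22],
    [0, 0, 0, 0.013, -0.02, 0, 0.22]
  ]
}}

```text
time: 8.38
tool_pos: [0.5568, -0.0752, 0.1051]
tcp_rot: [-3.113, -0.415, 0.001]
wrist_force: [-0.1, 0.4, -2.7]
width: 0.361
grip_force: 29.2
```

{"op": "drive_tool", "data": {
  "rows": [
    [0, 0, 0, 0, 0, 0.02, 0.22],
    [0, 0, 0, 0, 0, 0.02, 0.22],
    [0, 0, 0, 0, 0, 0.004, 0.22],
    [0, 0, 0, 0, 0, 0, 0.22],
    [0, 0, 0, 0, 0, 0, 0.22]
  ]
}}

```text
time: 8.8
tool_pos: [0.5562, -0.0788, 0.0611]
tcp_rot: [-3.114, -0.416, 0.002]
wrist_force: [0.6, -0.6, -2.2]
width: 0.355
grip_force: 29.2
```

```bash
cat > vis.py <<'E'
from fit import *
rel([.5604,-.0629,.06],-1.3013)
z0=status.read_state()["tool_pos"][2]+.0144; print("bottom z",z0)
P={n:read_camera(n) for n in("top","scene")}
for n,p in P.items():
    c=proj(p,[[.5604,-.0629,z0+.02]])[0].round().astype(int); print(n,c,[(r["score"],r["bbox"]) for r in masks_of(p,"valve")[:2]])
    for e in(0,1): pass
    im=p["color"]; l,t=c-26; sub=im[t:t+52,l:l+52]
    globals()["sub_"+n]=cv2.resize(sub[:,:,::-1],None,fx=7.6,fy=7.6,interpolation=cv2.INTER_CUBIC); print("crop",l,t)
cv2.imwrite("pics/k.png",np.hstack([sub_top,sub_scene]))
E
python3 vis.py
```

```text
t 8.8 pos [ 0.5562 -0.0788  0.0611] psi_y -1.3055 F [ 0.6 -0.6 -2.2] w 0.355 q [-0.18  0.18  1.98 -0.    0.99  1.12]
turn deg [-0.02  0.06 -0.24] shift now-axes [ 0.0082 -0.0142  0.0011] after-turn axes [ 0.0083 -0.0142  0.0011]
bottom z 0.07554663550707004
top [289 183] [(0.61, [290.0, 190.6, 299.9, 194.5])]
crop 263 157
scene [233 164] [(0.5, [223.0, 147.3, 237.2, 169.1]), (0.44, [147.9, 166.0, 170.3, 182.1])]
crop 207 138
```

View pics/k.png

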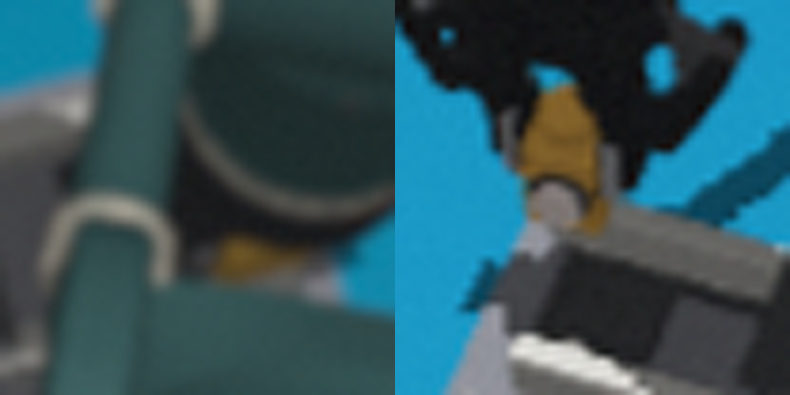

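```bash
cat > servo.py <<'E'
from fit import *
import sys
v0=np.array([.54829,.0199,-1.30125])
def run(nest=(.0822,-.0104)):
    s=status.read_state(); z0=s["tool_pos"][2]+.0144
    M=Ro.from_rotvec(s["tcp_rot"]).as_matrix(); psi=np.arctan2(M[1,1],M[0,1])
    p=read_camera("scene"); c=proj(p,[[*s["tool_pos"][:2],z0+.03]])[0].round().astype(int); l,t=c-24; roi=(l,t,l+48,t+48)
    im=p["color"][t:t+48,l:l+48].astype(float); r,g,b=im[...,0],im[...,1],im[...,2]
    org=np.clip(((r-b)/(im.sum(2)/3+20)-.15)/.5,0,1); bg=np.clip(((b-r)/(im.max(2)+1)-.2)/.4,0,1)*(im.max(2)>60)
    a=np.linspace(0,6.28,24)
    up=lambda q:[[x,y,z+z0] for x,y,z in q]
    blk=up(box(-.015,.015,-.015,.015,0,.044)); cart=up([[.01*np.cos(k),y,.022+.01*np.sin(k)] for k in a for y in(.0225,.015)])
    def mk(v,rs):
        stub=up([[rs*np.cos(k),rs*np.sin(k),z] for k in a for z in(.044,.058)])
        full=np.maximum(hullmask(p,place(blk,v),roi),hullmask(p,place(stub,v),roi))
        return down(full),down(np.maximum(full,hullmask(p,place(cart,v),roi)))
    def cost(w):
        m,mf=mk([w[0],w[1],psi],w[2]); return (org*(1-m)**2).sum()+(bg*mf**2).sum()
    x0=[*s["tool_pos"][:2],.010]
    R_=minimize(cost,x0,method="Nelder-Mead",options=dict(initial_simplex=[x0,[x0[0]+.004,x0[1],.01],[x0[0],x0[1]+.004,.01],[x0[0],x0[1],.012]],xatol=1e-5))
    pl=lambda w:R(v0[2]).T@(np.array(w[:2])-v0[:2])
    print("fit",R_.x.round(4),R_.fun.round(2),"pliers mm valve",(pl(R_.x)*1e3).round(1),"tcp",(pl(s["tool_pos"])*1e3).round(1),"bottom",round(z0,4),"psi",psi.round(4))
    # white cart blob centroid
    return p,s
if __name__=="__main__": run()
E
python3 servo.py; python3 servo.py
```

```text
fit [ 0.555  -0.0781  0.0115] 3.62 pliers mm valve [ 96.3 -19.6] tcp [ 98.  -17.3] bottom 0.077 psi -1.305
fit [ 0.5553 -0.0781  0.0115] 3.41 pliers mm valve [ 96.3 -19.3] tcp [ 97.9 -17.4] bottom 0.0769 psi -1.3048
```

{"op": "drive_tool", "data": {
  "rows": [
    [0, 0, -0.2, 0.004, -0.007, 0, 0.22],
    [0, 0, 0, 0.005, -0.007, 0, 0.22],
    [0, 0, 0, 0, 0, 0, 0.22],
    [0, 0, 0, 0, 0, 0, 0.22],
    [0, 0, 0, 0, 0, 0, 0.22]
  ]
}}

```text
time: 9.52
tool_pos: [0.5617, -0.0623, 0.0611]
tcp_rot: [3.113, 0.425, -0.0]
wrist_force: [-0.1, -0.1, -2.9]
width: 0.353
grip_force: 29.2
```

```bash
python3 servo.py; python3 servo.py
```

```text
fit [ 0.5616 -0.0613  0.012 ] 0.77 pliers mm valve [81.8 -8.8] tcp [82.8 -9. ] bottom 0.0755 psi -1.2995
fit [ 0.561  -0.062   0.0114] 0.76 pliers mm valve [82.3 -9.5] tcp [82.9 -9.1] bottom 0.0755 psi -1.2998
```

{"op": "drive_tool", "data": {
  "rows": [
    [0, 0, 0, -0.0004, 0.0011, 0.01, 0.22],
    [0, 0, 0, 0, 0, 0.015, 0.22],
    [0, 0, 0, 0, 0, 0.012, 0.22],
    [0, 0, 0, 0, 0, 0.006, 0.22],
    [0, 0, 0, 0, 0, 0, 0.22],
    [0, 0, 0, 0, 0, 0, 0.22]
  ]
}}

```text
time: 10.12
tool_pos: [0.5608, -0.0638, 0.0174]
tcp_rot: [-3.112, -0.423, 0.003]
wrist_force: [0.1, -0.4, -2.5]
width: 0.349
grip_force: 29.6
```

Run:
```python
from servo import *
import servo
for _ in range(3): p,s=run()
print(s["wrist_force"])
```

```text
fit [ 0.5615 -0.0626  0.0115] 0.89 pliers mm valve [83.  -9.3] tcp [ 84.  -10.2] bottom 0.0318 psi -1.3003
fit [ 0.5612 -0.063   0.0106] 1.03 pliers mm valve [83.3 -9.6] tcp [84.2 -9.7] bottom 0.0324 psi -1.3003
fit [ 0.5618 -0.0632  0.0117] 1.01 pliers mm valve [83.7 -9.1] tcp [84.4 -9.4] bottom 0.0328 psi -1.3003
[ 0.04486187  0.081919   -2.7625949 ]
```

{"op": "drive_tool", "data": {
  "rows": [
    [0, 0, 0, 0, 0, 0.003, 0.22],
    [0, 0, 0, 0, 0, 0.002, 0.22],
    [0, 0, 0, 0, 0, 0.002, 0.22],
    [0, 0, 0, 0, 0, 0, 0.22]
  ]
}}

```text
time: 10.6
tool_pos: [0.5611, -0.0637, 0.0107]
tcp_rot: [-3.113, -0.424, 0.001]
wrist_force: [0.2, -0.0, -2.3]
width: 0.349
grip_force: 29.7
```

{"op": "drive_tool", "data": {
  "rows": [
    [0, 0, 0, 0, 0, 0.002, 0.22],
    [0, 0, 0, 0, 0, 0.0015, 0.22],
    [0, 0, 0, 0, 0, 0, 0.22]
  ]
}}

```text
time: 10.85
tool_pos: [0.5612, -0.0637, 0.0072]
tcp_rot: [-3.113, -0.424, 0.001]
wrist_force: [0.3, -0.3, -2.6]
width: 0.355
grip_force: 29.7
```

{"op": "drive_tool", "data": {
  "rows": [
    [0, 0, 0, 0, 0, 0.001, 0.22],
    [0, 0, 0, 0, 0, 0, 0.22]
  ]
}}

```text
time: 11.02
tool_pos: [0.5615, -0.0638, 0.0065]
tcp_rot: [-3.113, -0.424, 0.0]
wrist_force: [0.0, 0.1, -2.8]
width: 0.353
grip_force: 29.7
```

{"op": "drive_tool", "data": {
  "rows": [
    [0, 0, 0, 0, 0, 0.0007, 0.22],
    [0, 0, 0, 0, 0, 0, 0.22]
  ]
}}

```text
time: 11.18
tool_pos: [0.5616, -0.0638, 0.0059]
tcp_rot: [-3.113, -0.424, 0.0]
wrist_force: [0.7, 1.3, -3.5]
width: 0.355
grip_force: 29.7
```

{"op": "drive_tool", "data": {
  "rows": [
    [0, 0, 0, 0, 0, 0.0008, 0.22],
    [0, 0, 0, 0, 0, 0, 0.22]
  ]
}}

```text
time: 11.35
tool_pos: [0.5618, -0.0638, 0.0056]
tcp_rot: [3.113, 0.424, 0.0]
wrist_force: [-1.7, 1.0, 0.4]
width: 0.349
grip_force: 29.8
```

{"op": "drive_tool", "data": {
  "rows": [
    [0, 0, 0, 0, 0, 0.0008, 0.22],
    [0, 0, 0, 0, 0, 0, 0.22]
  ]
}}

```text
time: 11.52
tool_pos: [0.5619, -0.0638, 0.0056]
tcp_rot: [3.113, 0.424, 0.0]
wrist_force: [-2.4, 0.6, 6.2]
width: 0.354
grip_force: 30.2
```

{"op": "drive_tool", "data": {
  "rows": [
    [0, 0, 0, 0, 0, -0.0006, 0.36],
    [0, 0, 0, 0, 0, 0, 0.4],
    [0, 0, 0, 0, 0, 0, 0.46],
    [0, 0, 0, 0, 0, 0, 0.52],
    [0, 0, 0, 0, 0, 0, 0.52]
  ]
}}

```text
time: 11.93
tool_pos: [0.5618, -0.0638, 0.005]
tcp_rot: [3.113, 0.424, 0.0]
wrist_force: [-0.7, 0.0, -0.8]
width: 0.516
grip_force: 0.0
```

{"op": "drive_tool", "data": {
  "rows": [
    [0, 0, 0, 0, 0, -0.01, 0.52],
    [0, 0, 0, 0, 0, -0.02, 0.52],
    [0, 0, 0, 0, 0, -0.03, 0.52],
    [0, 0, 0, 0, 0, -0.03, 0.52],
    [0, 0, 0, 0, 0, -0.03, 0.52],
    [0, 0, 0, 0, 0, 0, 0.52]
  ]
}}

```text
time: 12.43
tool_pos: [0.5669, -0.0646, 0.1333]
tcp_rot: [3.109, 0.423, 0.019]
wrist_force: [1.9, -0.3, 0.4]
width: 0.518
grip_force: 0.0
```

Run:
```python
from fit import *
rel([.5,.0,.1],.27)
```

```text
t 12.43 pos [ 0.5669 -0.0646  0.1333] psi_y -1.3003 F [ 1.9 -0.3  0.4] w 0.518 q [-0.16  0.11  1.91  0.    1.11  1.14]
turn deg [  0.77  -0.29 -89.97] shift now-axes [-0.0476 -0.0803  0.0323] after-turn axes [ 0.0801 -0.0472  0.0333]
```

{"op": "drive_tool", "data": {
  "rows": [
    [0, 0, -6.9, 0, 0, 0, 0.95],
    [0, 0, -7, 0, 0, 0, 0.95],
    [0, 0, -7, 0, 0, 0, 0.95],
    [0, 0, -7, 0, 0, 0, 0.95],
    [0, 0, -7, 0, 0, 0, 0.95],
    [0, 0, -7, 0, 0, 0, 0.95],
    [0, 0, -7, 0, 0, 0, 0.95],
    [0, 0, -7, 0, 0, 0, 0.95]
  ]
}}

```text
time: 13.1
tool_pos: [0.5616, -0.0638, 0.1253]
tcp_rot: [2.546, 1.841, 0.0]
wrist_force: [-0.2, 0.7, -0.0]
width: 0.95
grip_force: 0.0
```

{"op": "drive_tool", "data": {
  "rows": [
    [0, 0, -7, 0, 0, 0, 0.95],
    [0, 0, -7, 0, 0, 0, 0.95],
    [0, 0, -7, 0, 0, 0, 0.95],
    [0, 0, -7, 0, 0, 0, 0.95],
    [0, 0, -6, 0, 0, 0, 0.95],
    [0, 0, 0, 0, 0, 0, 0.95]
  ]
}}

```text
time: 13.6
tool_pos: [0.5616, -0.0638, 0.1253]
tcp_rot: [1.9, 2.501, 0.0]
wrist_force: [0.4, 0.6, 0.0]
width: 0.949
grip_force: 0.0
```

Run:
```python
from fit import *
rel([.5281,.1025,.03],.2695)
v0=np.array([.54829,.0199,-1.30125])
p=read_camera("scene"); roi=(205,130,265,190);l,t,r,b=roi
# valve standing fit at bottom .02
im=p["color"][t:b,l:r].astype(float)
org=np.clip(((im[...,0]-im[...,2])/(im.sum(2)/3+20)-.15)/.5,0,1)
a=np.linspace(0,6.28,24)
def cost(w):
    up=lambda q:[[x,y,z+.02] for x,y,z in q]
    V=[w[0],w[1],w[2]]
    m=np.maximum(hullmask(p,place(up(box(-.015,.015,-.015,.015,0,.044)),V),roi),hullmask(p,place(up([[.011*np.cos(k),.011*np.sin(k),z] for k in a for z in(.044,.058)]),V),roi))
    m[hullmask(p,place(up([[.01*np.cos(k),y,.022+.01*np.sin(k)] for k in a for y in(.0225,.0205)]),V),roi)>0]=0
    return ((down(m)-org)**2).sum()
x0=np.array([.5612,-.0632,-1.3])
f=minimize(cost,x0,method="Nelder-Mead",options=dict(initial_simplex=[x0,x0+[.004,0,0],x0+[0,.004,0],x0+[0,0,.15]],xatol=1e-5));print(f.x,f.fun,(R(v0[2]).T@(f.x[:2]-v0[:2])*1e3).round(1))
save(p,"l",(200,130,280,190),8)
```

```text
t 13.6 pos [ 0.5616 -0.0638  0.1253] psi_y 0.2713 F [0.4 0.6 0. ] w 0.949 q [-0.16  0.11  1.92 -0.    1.11 -0.43]
turn deg [0.01 0.01 0.11] shift now-axes [0.1692 0.0123 0.0953] after-turn axes [0.1692 0.012  0.0953]
[ 0.55938304 -0.06314195 -1.20710457] 19.282896767658215 [ 83.  -11.4]
```

{"op": "drive_tool", "data": {
  "rows": [
    [0, 0, 0, 0.025, 0.012, 0, 0.95],
    [0, 0, 0, 0.035, 0, 0, 0.95],
    [0, 0, 0, 0.035, 0, 0, 0.95],
    [0, 0, 0, 0.035, 0, 0, 0.95],
    [0, 0, 0, 0.025, 0, 0, 0.95],
    [0, 0, 0, 0.014, 0, 0, 0.95],
    [0, 0, 0, 0, 0, 0, 0.95],
    [0, 0, 0, 0, 0, 0, 0.95]
  ]
}}

```text
time: 14.32
tool_pos: [0.5282, 0.1029, 0.1252]
tcp_rot: [1.904, 2.499, -0.0]
wrist_force: [0.5, 0.0, 0.3]
width: 0.952
grip_force: 0.0
```

Run:
```python
from fit import *
rel([.5281,.1025,-.012],.2695)
```

```text
t 14.32 pos [0.5282 0.1029 0.1252] psi_y 0.2687 F [0.5 0.  0.3] w 0.952 q [ 0.15  0.06  1.97 -0.    1.1  -0.12]
turn deg [ 0.02  0.03 -0.04] shift now-axes [-0.0003 -0.0002  0.1372] after-turn axes [-0.0003 -0.0002  0.1372]
```

{"op": "drive_tool", "data": {
  "rows": [
    [0, 0, 0, 0, 0, 0.02, 0.95],
    [0, 0, 0, 0, 0, 0.03, 0.95],
    [0, 0, 0, 0, 0, 0.025, 0.95],
    [0, 0, 0, 0, 0, 0.015, 0.95],
    [0, 0, 0, 0, 0, 0.008, 0.95],
    [0, 0, 0, 0, 0, 0.006, 0.95],
    [0, 0, 0, 0, 0, 0.006, 0.95],
    [0, 0, 0, 0, 0, 0, 0.95]
  ]
}}

```text
time: 14.98
tool_pos: [0.5285, 0.1018, 0.0147]
tcp_rot: [-1.905, -2.498, 0.0]
wrist_force: [0.1, -0.2, -0.7]
width: 0.949
grip_force: 0.0
```

{"op": "drive_tool", "data": {
  "rows": [
    [0, 0, 0, 0, 0, 0.006, 0.95],
    [0, 0, 0, 0, 0, 0.006, 0.95],
    [0, 0, 0, 0, 0, 0.006, 0.95],
    [0, 0, 0, 0, 0, 0.006, 0.95],
    [0, 0, 0, 0, 0, 0.003, 0.95],
    [0, 0, 0, 0, 0, 0, 0.95]
  ]
}}

```text
time: 15.48
tool_pos: [0.5273, 0.1023, -0.0131]
tcp_rot: [-1.903, -2.498, 0.002]
wrist_force: [-0.2, 1.5, 0.0]
width: 0.952
grip_force: 0.0
```

{"op": "drive_tool", "data": {
  "force": 20,
  "rows": [
    [0, 0, 0, 0, 0, 0, 0.88],
    [0, 0, 0, 0, 0, 0, 0.82],
    [0, 0, 0, 0, 0, 0, 0.79],
    [0, 0, 0, 0, 0, 0, 0.77],
    [0, 0, 0, 0, 0, 0, 0.77]
  ]
}}

```text
time: 15.9
tool_pos: [0.5297, 0.1026, -0.0112]
tcp_rot: [1.903, 2.498, 0.003]
wrist_force: [2.4, 1.6, 0.4]
width: 0.766
grip_force: 1.0
```

{"op": "drive_tool", "data": {
  "rows": [
    [0, 0, 0, 0, 0, 0, 0.755],
    [0, 0, 0, 0, 0, 0, 0.755],
    [0, 0, 0, 0, 0, 0, 0.755]
  ]
}}

```text
time: 16.15
tool_pos: [0.5288, 0.1024, -0.0116]
tcp_rot: [1.903, 2.498, 0.001]
wrist_force: [1.5, -0.1, 2.0]
width: 0.755
grip_force: 1.1
```

{"op": "drive_tool", "data": {
  "rows": [
    [0, 0, 0, 0, -0.0004, 0, 0.745],
    [0, 0, 0, 0, -0.0004, 0, 0.735],
    [0, 0, 0, 0, 0, 0, 0.735]
  ]
}}

```text
time: 16.4
tool_pos: [0.5284, 0.1023, -0.0116]
tcp_rot: [1.903, 2.498, 0.002]
wrist_force: [3.1, 1.5, 1.9]
width: 0.736
grip_force: 2.0
```

{"op": "drive_tool", "data": {
  "rows": [
    [0, 0, 0, 0, -0.0004, 0, 0.725],
    [0, 0, 0, 0, -0.0004, 0, 0.715],
    [0, 0, 0, 0, 0, 0, 0.715]
  ]
}}

```text
time: 16.65
tool_pos: [0.5281, 0.1024, -0.0113]
tcp_rot: [1.903, 2.498, 0.004]
wrist_force: [4.2, 3.0, 3.2]
width: 0.715
grip_force: 2.4
```

{"op": "drive_tool", "data": {
  "rows": [
    [0, 0, 0, 0, 0, 0, 0.705],
    [0, 0, 0, 0, 0, 0, 0.695],
    [0, 0, 0, 0, 0, 0, 0.695]
  ]
}}

```text
time: 16.9
tool_pos: [0.5282, 0.1025, -0.0111]
tcp_rot: [1.903, 2.498, 0.004]
wrist_force: [4.6, 3.7, 5.1]
width: 0.697
grip_force: 5.7
```

{"op": "drive_tool", "data": {
  "rows": [
    [0, 0, 0, 0, 0, 0, 0.685],
    [0, 0, 0, 0, 0, 0, 0.675],
    [0, 0, 0, 0, 0, 0, 0.675]
  ]
}}

```text
time: 17.15
tool_pos: [0.5274, 0.1022, -0.0109]
tcp_rot: [1.903, 2.499, 0.001]
wrist_force: [2.1, 2.0, 8.5]
width: 0.679
grip_force: 9.0
```

{"op": "drive_tool", "data": {
  "rows": [
    [0, 0, 0, 0, -0.0004, -0.001, 0.668],
    [0, 0, 0, 0, -0.0004, -0.0005, 0.658],
    [0, 0, 0, 0, 0, 0, 0.658]
  ]
}}

```text
time: 17.4
tool_pos: [0.5266, 0.1022, -0.0104]
tcp_rot: [1.903, 2.498, 0.002]
wrist_force: [4.0, 3.6, 1.0]
width: 0.657
grip_force: 6.3
```

{"op": "drive_tool", "data": {
  "rows": [
    [0, 0, 0, 0, -0.0004, -0.0005, 0.648],
    [0, 0, 0, 0, -0.0004, -0.0005, 0.638],
    [0, 0, 0, 0, 0, 0, 0.638]
  ]
}}

```text
time: 17.65
tool_pos: [0.5256, 0.1021, -0.0099]
tcp_rot: [1.904, 2.499, 0.002]
wrist_force: [6.8, 5.5, -2.8]
width: 0.642
grip_force: 5.7
```

{"op": "drive_tool", "data": {
  "rows": [
    [0, 0, 0, 0, 0, 0, 0.628],
    [0, 0, 0, 0, -0.0003, 0, 0.618],
    [0, 0, 0, 0, 0, 0, 0.618]
  ]
}}

```text
time: 17.9
tool_pos: [0.5248, 0.1019, -0.0097]
tcp_rot: [-1.903, -2.499, -0.001]
wrist_force: [2.7, 4.1, 1.9]
width: 0.621
grip_force: 9.2
```

{"op": "drive_tool", "data": {
  "rows": [
    [0, 0, 0, 0, -0.0004, -0.0004, 0.608],
    [0, 0, 0, 0, -0.0004, -0.0004, 0.598],
    [0, 0, 0, 0, 0, 0, 0.598]
  ]
}}

```text
time: 18.15
tool_pos: [0.5239, 0.1017, -0.0093]
tcp_rot: [-1.904, -2.498, -0.001]
wrist_force: [5.3, 4.8, -2.3]
width: 0.6
grip_force: 6.1
```

{"op": "drive_tool", "data": {
  "rows": [
    [0, 0, 0, 0, -0.0003, -0.0002, 0.59],
    [0, 0, 0, 0, -0.0003, -0.0002, 0.582],
    [0, 0, 0, 0, 0, 0, 0.582]
  ]
}}

```text
time: 18.4
tool_pos: [0.5229, 0.1015, -0.009]
tcp_rot: [-1.903, -2.498, -0.0]
wrist_force: [4.2, 4.2, -1.6]
width: 0.581
grip_force: 2.6
```

{"op": "drive_tool", "data": {
  "rows": [
    [0, 0, 0, 0, -0.0003, -0.0002, 0.573],
    [0, 0, 0, 0, -0.0003, -0.0002, 0.565],
    [0, 0, 0, 0, 0, 0, 0.565]
  ]
}}

```text
time: 18.65
tool_pos: [0.5204, 0.1001, -0.0091]
tcp_rot: [-1.902, -2.497, 0.006]
wrist_force: [0.1, -0.2, -0.1]
width: 0.563
grip_force: 0.0
```

{"op": "drive_tool", "data": {
  "rows": [
    [0, 0, 0, 0, 0, 0, 0.556],
    [0, 0, 0, 0, 0, 0, 0.556]
  ]
}}

```text
time: 18.82
tool_pos: [0.5215, 0.1003, -0.0087]
tcp_rot: [-1.903, -2.498, 0.003]
wrist_force: [0.8, -0.2, -1.1]
width: 0.556
grip_force: 0.0
```

{"op": "drive_tool", "data": {
  "rows": [
    [0, 0, 0, 0, -0.0002, 0, 0.548],
    [0, 0, 0, 0, 0, 0, 0.548]
  ]
}}

```text
time: 18.98
tool_pos: [0.5219, 0.1005, -0.0083]
tcp_rot: [-1.903, -2.498, 0.002]
wrist_force: [-1.3, -0.3, -0.6]
width: 0.546
grip_force: 0.5
```

{"op": "drive_tool", "data": {
  "rows": [
    [0, 0, 0, 0, 0, 0, 0.542],
    [0, 0, 0, 0, 0, 0, 0.542]
  ]
}}

```text
time: 19.15
tool_pos: [0.5217, 0.1004, -0.0083]
tcp_rot: [-1.903, -2.498, 0.003]
wrist_force: [-2.5, -2.0, 0.4]
width: 0.543
grip_force: 1.5
```

{"op": "drive_tool", "data": {
  "rows": [
    [0, 0, 0, 0, 0, 0, 0.537],
    [0, 0, 0, 0, 0, 0, 0.537]
  ]
}}

```text
time: 19.32
tool_pos: [0.5215, 0.1004, -0.0083]
tcp_rot: [-1.903, -2.498, 0.003]
wrist_force: [-5.6, -2.2, 2.5]
width: 0.537
grip_force: 2.6
```

{"op": "drive_tool", "data": {
  "rows": [
    [0, 0, 0, 0, -0.0008, 0, 0.537],
    [0, 0, 0, 0, 0, 0, 0.537]
  ]
}}

```text
time: 19.48
tool_pos: [0.5215, 0.1004, -0.0082]
tcp_rot: [-1.903, -2.499, 0.001]
wrist_force: [-3.1, -2.3, -0.6]
width: 0.538
grip_force: 1.8
```

{"op": "drive_tool", "data": {
  "rows": [
    [0, 0, 0, 0, -0.0002, 0, 0.532],
    [0, 0, 0, 0, 0, 0, 0.532]
  ]
}}

```text
time: 19.65
tool_pos: [0.5213, 0.1004, -0.0082]
tcp_rot: [-1.903, -2.499, 0.001]
wrist_force: [-3.5, -2.4, -0.2]
width: 0.534
grip_force: 2.2
```

{"op": "drive_tool", "data": {
  "rows": [
    [0, 0, 0, 0, -0.0008, 0, 0.526],
    [0, 0, 0, 0, 0, 0, 0.526]
  ]
}}

```text
time: 19.82
tool_pos: [0.5212, 0.1003, -0.008]
tcp_rot: [1.903, 2.499, 0.0]
wrist_force: [-2.5, -2.9, -1.2]
width: 0.527
grip_force: 8.1
```

{"op": "drive_tool", "data": {
  "rows": [
    [0, 0, 0, 0, -0.0003, 0, 0.52],
    [0, 0, 0, 0, 0, 0, 0.52]
  ]
}}

```text
time: 19.98
tool_pos: [0.5212, 0.1003, -0.008]
tcp_rot: [1.903, 2.499, 0.001]
wrist_force: [0.0, -1.9, -2.5]
width: 0.526
grip_force: 17.3
```

{"op": "drive_tool", "data": {
  "rows": [
    [0, 0, 0, 0, 0, 0, 0.55],
    [0, 0, 0, 0, 0, 0, 0.6],
    [0, 0, 0, 0, 0.004, 0, 0.7],
    [0, 0, 0, 0, 0.003, 0, 0.8],
    [0, 0, 0, 0, 0.003, 0, 0.9],
    [0, 0, 0, 0, 0, 0, 0.95],
    [0, 0, 0, 0, 0, 0, 0.95]
  ]
}}

```text
time: 20.57
tool_pos: [0.5309, 0.1031, -0.0078]
tcp_rot: [1.904, 2.499, 0.001]
wrist_force: [0.6, 0.1, 0.0]
width: 0.95
grip_force: 0.0
```

{"op": "drive_tool", "data": {
  "rows": [
    [0, 0, 0, 0, 0, -0.01, 0.95],
    [0, 0, 0, 0, 0, -0.02, 0.95],
    [0, 0, 0, 0, 0, -0.03, 0.95],
    [0, 0, 0, 0, 0, -0.03, 0.95],
    [0, 0, 0, 0, 0, -0.03, 0.8],
    [0, 0, 0, 0, 0, -0.01, 0.5],
    [0, 0, 0, 0.03, 0, 0, 0.2],
    [0, 0, 0, 0.03, 0, 0, 0]
  ]
}}

```text
time: 21.23
tool_pos: [0.5158, 0.1606, 0.1242]
tcp_rot: [1.907, 2.494, 0.004]
wrist_force: [-0.3, -0.8, -0.5]
width: 0.39
grip_force: 0.0
```

{"op": "drive_tool", "data": {
  "rows": [
    [0, 0, 0, 0.03, -0.03, 0, 0],
    [0, 0, 0, 0.03, -0.03, 0, 0],
    [0, 0, 0, 0.03, -0.03, 0, 0],
    [0, 0, 0, 0, 0, 0, 0],
    [0, 0, 0, 0, 0, 0, 0]
  ]
}}

```text
time: 21.65
tool_pos: [0.4037, 0.2231, 0.1218]
tcp_rot: [-1.899, -2.502, 0.001]
wrist_force: [0.7, 0.3, 0.1]
width: 0.002
grip_force: 0.0
```

```bash
cat > look.py <<'E'
from fit import *
v=np.array([.54829,.0199,-1.30125])
rel([.5,.2,.1],.2695)
P={n:read_camera(n) for n in("top","scene")}
def prof(p,x,z,ys):
    g=place(np.c_[np.full(len(ys),x),ys,np.full(len(ys),z)],v); uv=proj(p,g).astype(np.float32).reshape(-1,1,2)
    return cv2.remap(p["color"],uv[...,0],uv[...,1],cv2.INTER_LINEAR).astype(int)[:,0]
ys=np.arange(-.036,.05,.003)
print("y   "," ".join(f"{y*1e3:4.0f}" for y in ys))
for n,p in P.items():
  for x in(-.06,-.085,-.1,-.12,-.135,-.15,-.16,-.165,-.17,-.175,-.18):
    q=prof(p,x,.051,ys); print(n,x," ".join(f"{a:4d}" for a in q[:,0]), "|B"," ".join(f"{a:3d}" for a in q[:,2]) if x<-.11 else "")
E
python3 look.py
```

```text
t 21.65 pos [0.4037 0.2231 0.1218] psi_y 0.2725 F [0.7 0.3 0.1] w 0.002 q [ 0.45 -0.08  2.13 -0.    1.1   0.18]
turn deg [-0.03  0.01  0.17] shift now-axes [-0.0482  0.0865  0.0217] after-turn axes [-0.0479  0.0866  0.0218]
y     -36  -33  -30  -27  -24  -21  -18  -15  -12   -9   -6   -3    0    3    6    9   12   15   18   21   24   27   30   33   36   39   42   45   48
top -0.06   12   36   82  134  161  161  135   83   33   15   13   11   18   44   93  139  158  138   88   35    9    9   12   12    9    9   10   12    9 |B 
top -0.085   17   36   81  131  160  160  133   82   38   39   56   54   41   51   96  143  162  144   94   40   12   10   10   13   13   12   12   12   11 |B 
top -0.1   21   54  100  142  165  161  129   77   32   14   12   23   44   64   98  142  158  134   82   30    9   12   13   12   12   12   14   10   10 |B 
top -0.12   14   12   11   13   15   13   12   14   13   13   13   13   13   21   43   61   57   38   17    9   11   12   12   11   11   11   10   11   13 |B 159 158 160 160 160 160 160 158 158 157 158 149 121  88  70  79 116 145 157 157 158 157 157
[... 3939 characters left out ...]
 12   20   26   27   27   27 |B 192 192 193 193 191 193 194 194 194 194 185 139  89  71  47  35  54 122 181 194 193 193 135 103 157 189 194 194 194
scene -0.175   24   23   25   25   25   25   24   25   26   25   29   43   58   56   40   31   30   25   26   26   26   23   16   13   21   27   24   25   25 |B 191 190 192 193 193 193 193 193 194 193 185 151 119  96  61  55  77 133 176 191 193 161 113 108 166 193 192 192 193
scene -0.18   24   25   25   26   25   25   24   24   24   24   24   26   29   27   25   25   26   25   24   25   25   21   14   14   20   26   26   25   25 |B 191 192 192 193 193 193 193 193 192 193 192 189 187 190 188 183 186 190 191 193 191 167 110 111 155 188 193 193 193
```

{"op": "drive_tool", "data": {
  "rows": [
    [0, 0, 0, -0.02, 0.015, 0, 0],
    [0, 0, 0, -0.02, 0.015, 0, 0],
    [0, 0, 0, -0.015, 0.013, 0, 0],
    [0, 0, 0, -0.0084, 0.0063, 0, 0],
    [0, 0, 0, 0, 0, 0.02, 0],
    [0, 0, 0, 0, 0, 0.03, 0],
    [0, 0, 0, 0, 0, 0, 0],
    [0, 0, 0, 0, 0, 0, 0]
  ]
}}

```text
time: 22.42
tool_pos: [0.4685, 0.1732, 0.0703]
tcp_rot: [-1.904, -2.495, 0.007]
wrist_force: [0.1, 0.2, 0.9]
width: -0.001
grip_force: 0.0
```

Run:
```python
from fit import *
rel([.4681,.1751,-.004],.2695)
```

```text
t 22.42 pos [0.4685 0.1732 0.0703] psi_y 0.2673 F [0.1 0.2 0.9] w -0.001 q [0.3  0.06 2.1  0.   1.   0.04]
turn deg [-0.31  0.01 -0.13] shift now-axes [0.002  0.0005 0.0743] after-turn axes [0.002  0.0001 0.0743]
```

{"op": "drive_tool", "data": {
  "rows": [
    [0, 0, 0, 0.002, 0, 0.02, 0],
    [0, 0, 0, 0, 0, 0.02, 0],
    [0, 0, 0, 0, 0, 0.015, 0],
    [0, 0, 0, 0, 0, 0.01, 0],
    [0, 0, 0, 0, 0, 0.006, 0],
    [0, 0, 0, 0, 0, 0.003, 0],
    [0, 0, 0, 0, 0, 0, 0]
  ]
}}

```text
time: 23.0
tool_pos: [0.47, 0.1765, -0.0016]
tcp_rot: [1.904, 2.499, 0.0]
wrist_force: [-0.3, 0.5, -0.3]
width: -0.002
grip_force: 0.0
```

{"op": "drive_tool", "data": {
  "rows": [
    [0, 0, 0, 0, 0.004, 0, 0],
    [0, 0, 0, 0, 0.004, 0, 0],
    [0, 0, 0, 0, 0.004, 0, 0],
    [0, 0, 0, 0, 0.003, 0, 0],
    [0, 0, 0, 0, 0, 0, 0]
  ]
}}

```text
time: 23.42
tool_pos: [0.4855, 0.1808, -0.0013]
tcp_rot: [1.903, 2.498, 0.002]
wrist_force: [0.1, -0.2, 0.3]
width: -0.0
grip_force: 0.0
```

{"op": "drive_tool", "data": {
  "rows": [
    [0, 0, 0, 0, 0.003, 0, 0],
    [0, 0, 0, 0, 0.003, 0, 0],
    [0, 0, 0, 0, 0.003, 0, 0],
    [0, 0, 0, 0, 0, 0, 0]
  ]
}}

```text
time: 23.75
tool_pos: [0.4931, 0.1829, -0.002]
tcp_rot: [-1.904, -2.499, 0.0]
wrist_force: [-0.3, 0.7, -0.7]
width: 0.002
grip_force: 0.4
```

{"op": "drive_tool", "data": {
  "rows": [
    [0, 0, 0, 0, 0.003, 0, 0],
    [0, 0, 0, 0, 0.003, 0, 0],
    [0, 0, 0, 0, 0, 0, 0]
  ]
}}

```text
time: 24.0
tool_pos: [0.499, 0.1845, -0.0019]
tcp_rot: [1.904, 2.499, 0.0]
wrist_force: [-1.1, 0.4, -0.7]
width: -0.004
grip_force: 0.5
```

{"op": "drive_tool", "data": {
  "rows": [
    [0, 0, 0, 0, 0.003, 0, 0],
    [0, 0, 0, 0, 0.003, 0, 0],
    [0, 0, 0, 0, 0, 0, 0]
  ]
}}

```text
time: 24.25
tool_pos: [0.5049, 0.1861, -0.0019]
tcp_rot: [1.903, 2.499, 0.0]
wrist_force: [-1.4, 0.1, -0.7]
width: -0.001
grip_force: 0.6
```

{"op": "drive_tool", "data": {
  "rows": [
    [0, 0, 0, 0, 0.003, 0, 0],
    [0, 0, 0, 0, 0.003, 0, 0],
    [0, 0, 0, 0, 0, 0, 0]
  ]
}}

```text
time: 24.5
tool_pos: [0.5107, 0.1875, -0.0019]
tcp_rot: [1.904, 2.499, 0.0]
wrist_force: [-1.5, -1.9, -0.5]
width: 0.0
grip_force: 0.7
```

```bash
python3 look.py | cut -c1-160
```

```text
t 24.5 pos [ 0.5107  0.1875 -0.0019] psi_y 0.2687 F [-1.5 -1.9 -0.5] w 0.0 q [ 0.31  0.23  2.06 -0.    0.86  0.04]
turn deg [ 0.02  0.02 -0.04] shift now-axes [ 0.0149 -0.007  -0.1019] after-turn axes [ 0.0149 -0.007  -0.1019]
y     -36  -33  -30  -27  -24  -21  -18  -15  -12   -9   -6   -3    0    3    6    9   12   15   18   21   24   27   30   33   36   39   42   45   48
top -0.06   12   36   85  138  166  166  139   86   34   12   12   13   16   40   88  136  163  153  107   50   13    9    9   10    8   11   13   11   11 |B 
top -0.085   17   37   83  135  165  164  137   87   37   13   12   14   18   39   81  132  163  154  106   51   16   11   13   10   13   11   13   13   12 |B 
top -0.1   21   55  103  146  170  166  132   78   41   46   56   59   51   47   83  135  164  156  116   59   15   12   11   13   14   13   11   12   10 |B 
top -0.12   14   13   13   13   14   10   12   14   11   14   14   13   13   13   19   35   55   58   42   18   11   12   11   10   10   11   10   11    9 |B 16
top -0.135   38   68  100  111  117  135  146  145  141  133  119   96   66   40   31
[... 2110 characters left out ...]
 41   44   36   27   28   23   15   12   12   13   12 |B 
scene -0.165   21   17   18   18   19   21   25   36   34   39   39   39   41   49   62   75   69   70   77   76   63   43   31   27   17   11    9   11   10 |B
scene -0.17   18   18   17   19   16   18   29   41   46   50   57   56   58   75   94   99   99  107  122  118   87   55   36   31   25   16   11   10   10 |B 
scene -0.175   19   19   19   18   18   20   24   29   29   33   37   39   40   44   59   70   74   76   92   85   67   46   32   27   28   20   12   10   10 |B
scene -0.18   19   19   18   17   18   19   20   19   18   17   17   20   20   19   26   40   39   37   43   45   34   23   14   13   13   12   11   11   10 |B
```

{"op": "drive_tool", "data": {
  "rows": [
    [0, 0, 0, 0, 0.003, 0, 0],
    [0, 0, 0, 0, 0.003, 0, 0],
    [0, 0, 0, 0, 0, 0, 0]
  ]
}}

```text
time: 24.85
tool_pos: [0.5174, 0.1897, -0.0015]
tcp_rot: [1.903, 2.498, 0.003]
wrist_force: [0.2, 0.7, 0.3]
width: 0.0
grip_force: 0.0
```

{"op": "drive_tool", "data": {
  "rows": [
    [0, 0, 0, 0, 0.003, 0, 0],
    [0, 0, 0, 0, 0.003, 0, 0],
    [0, 0, 0, 0, 0, 0, 0]
  ]
}}

```text
time: 25.1
tool_pos: [0.5227, 0.1911, -0.0016]
tcp_rot: [1.903, 2.499, 0.002]
wrist_force: [-0.4, 0.5, 0.1]
width: 0.002
grip_force: 0.3
```

```bash
python3 look.py | cut -c1-160 | grep -E "^y|0.06|0.085|0.12|0.15"
```

```text
turn deg [ 0.06 -0.01 -0.04] shift now-axes [ 0.0146 -0.0194 -0.1017] after-turn axes [ 0.0146 -0.0195 -0.1016]
y     -36  -33  -30  -27  -24  -21  -18  -15  -12   -9   -6   -3    0    3    6    9   12   15   18   21   24   27   30   33   36   39   42   45   48
top -0.06   14   37   85  139  166  166  140   86   34   13   15   16   14   14   14   12   17   41   84  132  162  151  104   48   17   10   11   15   11 |B 
top -0.085   18   37   82  136  166  165  138   86   34   14   14   17   14   17   27   42   51   43   32   56  105  150  165  146   96   42   14   10   10 |B 
top -0.12   16   17   13   13   14   13   13   13   13   12   14   13   15   14   12   13   13   14   12   12   12   17   34   53   56   39   14    9   12 |B 16
top -0.15   61   58   56   55   54   54   54   53   52   51   51   49   49   47   47   45   43   41   40   42   46   46   47   47   47   47   48   47   48 |B  9
scene -0.06   33   56  111  193  211  205  157  110   90   86   80   65   56   50   58   84  100  107  123  185  207  175  119   92   89   66   56   56   69 |B 
scene -0.085   26   25   85  165  205  203  166  113   93   83   59   34   25   19   12   14   14   21   29   40  101  199  210  159  111   94   77   44   26 |B
scene -0.12   26   27   26   26   27   26   26   26   29   26   24   25   20   14   13   12   13   15   25   26   26   26   31   50   60   43   31   30   27 |B 
scene -0.15   17   18   22   19   19   19   20   21   21   21   24   26   24   23   26   27   26   26   27   27   27   27   19   19   28   32   31   29   20 |B
```

{"op": "drive_tool", "data": {
  "rows": [
    [0, 0, 0, 0, -0.01, 0, 0],
    [0, 0, 0, 0, -0.015, 0, 0],
    [0, 0, 0, 0, -0.015, 0, 0],
    [0, 0, 0, 0, 0, -0.02, 0],
    [0, 0, 0, 0, 0, -0.03, 0],
    [0, 0, 0, 0, 0, -0.03, 0],
    [0, 0, 0, 0, 0, -0.03, 0],
    [0, 0, 0, 0, 0, -0.03, 0]
  ]
}}

```text
time: 25.87
tool_pos: [0.4819, 0.1797, 0.1391]
tcp_rot: [-1.904, -2.499, 0.001]
wrist_force: [0.4, 0.3, -0.0]
width: -0.003
grip_force: 0.0
```

{"op": "drive_tool", "data": {
  "rows": [
    [0, 0, 0, 0.03, -0.03, 0, 0],
    [0, 0, 0, 0.03, -0.03, 0, 0],
    [0, 0, 0, 0.03, -0.03, 0, 0],
    [0, 0, 0, 0.03, 0, 0, 0],
    [0, 0, 0, 0, 0, 0, 0],
    [0, 0, 0, 0, 0, 0, 0],
    [0, 0, 0, 0, 0, 0, 0]
  ]
}}

```text
time: 26.45
tool_pos: [0.3662, 0.2704, 0.138]
tcp_rot: [1.902, 2.5, -0.0]
wrist_force: [0.5, 0.2, 0.7]
width: -0.003
grip_force: 0.0
```

```bash
python3 look.py | cut -c1-160 | grep -E "^y|^t |0.085|0.12|0.15"
python3 - <<'E'
from fit import *
v0=np.array([.54829,.0199,-1.30125])
p=read_camera("scene"); roi=(205,130,265,190);l,t,r,b=roi
im=p["color"][t:b,l:r].astype(float)
org=np.clip(((im[...,0]-im[...,2])/(im.sum(2)/3+20)-.15)/.5,0,1)
a=np.linspace(0,6.28,24)
up=lambda q:[[x,y,z+.02] for x,y,z in q]
for cf in(.017,.019,.021,.023):
  def cost(w):
    m=np.maximum(hullmask(p,place(up(box(-.015,.015,-.015,.015,0,.044)),w),roi),hullmask(p,place(up([[.011*np.cos(k),.011*np.sin(k),z] for k in a for z in(.044,.058)]),w),roi))
    m[hullmask(p,place(up([[.01*np.cos(k),y,.022+.01*np.sin(k)] for k in a for y in(cf,cf-.002)]),w),roi)>0]=0
    return ((down(m)-org)**2).sum()
  x0=np.array([.5595,-.0632,-1.3])
  f=minimize(cost,x0,method="Nelder-Mead",options=dict(initial_simplex=[x0,x0+[.004,0,0],x0+[0,.004,0],x0+[0,0,.15]],xatol=1e-5));print(cf,f.x.round(4),f.fun.round(2),(R(v0[2]).T@(f.x[:2]-v0[:2])*1e3).round(1))
# bystanders
for n in("top","scene"):
    c=read_camera(n)
    for nm in("valve","tee","ballvalve","gasket","nipple","flange","wrench"):
        for k in masks_of(c,nm)[:1]: print(n,nm,round(k["score"],2),np.round(k["bbox"]))
E
```

```text
t 26.45 pos [0.3662 0.2704 0.138 ] psi_y 0.2698 F [0.5 0.2 0.7] w -0.003 q [ 0.58 -0.11  2.12 -0.    1.13  0.31]
y     -36  -33  -30  -27  -24  -21  -18  -15  -12   -9   -6   -3    0    3    6    9   12   15   18   21   24   27   30   33   36   39   42   45   48
top -0.085   16   34   80  129  158  157  132   82   32   11   14   14   14   14   22   35   45   41   33   53  100  144  158  139   92   41   13    9   10 |B 
top -0.12   14   16   12   12   12   11   11   14   13   13   13   15   14   14   12   12   13   13   15   12    9   17   34   52   54   38   14    9   10 |B 15
top -0.15   13   15   10   13   13   13   13   15   11   14   14   13   14   12   12   12   13   13   12   13   10   14   25   46   54   42   19    9   10 |B 15
scene -0.085   25   26   84  165  203  200  163  110   92   82   56   32   25   15   10   12   12   19   31   44   99  199  208  155  108   91   77   44   25 |B
scene -0.12   26   26   26   24   27   27   26   25   27   25   24   26   20   14   12   11   11   15   26   27   26   26   29   47   59   44   31   29   27 |B 
scene -0.15   25   25   25   26   27   27   26   25   24   24   25   25   26   26   26   25   24   26   27   26   25   25   25   43   53   44   33   29   27 |B 
0.017 [ 0.5573 -0.0637 -1.2388] 11.58 [ 83.  -13.6]
0.019 [ 0.5562 -0.0642 -1.2482] 13.96 [ 83.2 -14.8]
0.021 [ 0.5559 -0.0644 -1.255 ] 18.41 [ 83.3 -15.1]
0.023 [ 0.5569 -0.0639 -1.2507] 23.35 [ 83.1 -14. ]
top valve 0.63 [281. 185. 294. 193.]
top tee 0.59 [283. 127. 315. 147.]
top ballvalve 0.72 [227. 118. 258. 146.]
top gasket 0.6 [322. 261. 338. 281.]
top nipple 0.73 [186. 164. 306. 218.]
top flange 0.98 [344. 139. 380. 168.]
top wrench 0.17 [184. 165. 306. 223.]
scene valve 0.53 [228. 163. 242. 184.]
scene tee 0.74 [180. 197. 212. 222.]
scene gasket 0.63 [238. 118. 252. 134.]
scene nipple 0.5 [361. 244. 394. 265.]
scene flange 0.68 [145. 164. 172. 183.]
scene wrench 0.85 [361. 215. 428. 225.]
```

```bash
python3 -c "
from workcell import workorder; print(workorder.finish_job())"
```

```text
the job is handed in; nothing more can be done
None
```

I set the valve in the nest with the cartridge towards the moving jaw, locked the pliers over centre, then sprang them open with the release lever. The final camera fit shows the valve standing against the fixed jaw with the cartridge home and the other things where they were; I handed the job in at about 27 s and got no verdict back.

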